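Turn a mounting plate over against the stop

ROBOT

A 6-joint arm with a two-finger parallel gripper is mounted at the origin on a cart in front of the work surface, level with it; the furniture and walls round the work are solid. World frame = base frame: x ahead of the robot, y to its left, z up, the work surface at z = 0. Lengths are in mm, angles in rad, forces in N, time in s.
With the tool pointing down it reaches from about 300 to 775 mm from the base axis. Payload 14.6 kg.
Tool frame: the origin (TCP) lies midway between the tips of the shut fingers; the grasp point (between the pads) lies 19 mm behind it; z points along the fingers, y is the direction in which the jaws open and shut (so a half turn about z gives the same grasp; the last joint's range is limited). The gripper opens to 94 mm and grips with 3 to 60 N. Pads are 16 mm wide; open, the fingers measure 119 mm over their backs; the gripper's body (75 mm by 177 mm) begins 78 mm behind the grasp point.
Start: joints at [1.272, 0.3, 1.521, -0, 1.321, -0.067], TCP at [126.349, 535.28, 176.846] pointing down, gripper open.
Joint ranges: [-3.03, 3.03], [-0.79, 2.21], [0.23, 2.52], [-1.04, 4.18], [0, 3.07], [-2.55, 2.55]. Speed limits (rad/s): [2.22, 2.22, 2.57, 3.14, 3.14, 3.14].

INTERFACE

Orientations are given as [roll, pitch, yaw] about the fixed x, y, z axes, in that order (R = Rz(yaw) Ry(pitch) Rx(roll)).
In Python, from cell import manip gives the robot as it stands.
- The arm moves only by the tool play_rows, never from a script. Its argument "commands" is a list of rows, each an object of numbers: "x", "y", "z": the shift along the tool's x, y, z in m; "wx", "wy", "wz": the turn, a rotation vector about the tool's x, y, z in degrees; "grip": the opening, from 0 (shut) to 1 (fully open). In form: [{"x": .., "y": .., "z": .., "wx": .., "wy": .., "wz": .., "grip": ..}, ...]. A call has 1 to 20 rows; each row shifts and turns the commanded pose from where the row before left it, along the tool's axes as they then stand; what a row does not reach is not made up. A row lasts 1/8 s, in which the tool goes at most 62.5 mm and 10.7 degrees, less where a joint would pass 70% of its speed; a pose out of reach is approached as far as the arm can. A call is refused whole if a number of a shift passes 0.0625 or a number of a turn 10.7, either way. A call with a gripper value outside its range is refused whole. The fingers move at their own pace and stop on an object; "squeeze" is the grip in N (left out, the last holds). Time passes only in rows, so rows that do not move let the fingers close. It gives the time, the measured TCP pose, the force and the opening at its end, in the units of the state.
- manip.read_state(): the state, without advancing time (a new reading comes with each control period).
- manip.camera(name): name is "scene" or "top" or "wrist"; returns (picture, depth): 400x640x3 uint8, red, green, blue; 400x640 float32, mm along the optical axis (not along the pixel's ray), 0 where there is no reading.
- manip.camera_info(name): a dict with "intrinsics" (3x3 intrinsics, pixels), "k1" (the pictures are not rectified: a ray, as slopes to the right and down, at radius r is drawn at 1 + k1 r^2 times it, then the intrinsics apply), "camera_from_world" (4x4, takes a point from world to camera coordinates); the wrist camera has in their place "tool_from_camera" (4x4, takes a point from camera to tool coordinates, whose origin is the TCP and whose axes are the flange's). Camera axes: x right, y up, looking along -z (the intrinsics and any distortion apply to the point x, -y, -z); pixel columns grow to the right and rows downward; lengths in mm; the calibration is good to about 2 mm. A picture is of the moment at which its call begins: read the wrist's pose just before it. camera_info takes no time and is no camera call.
- manip.sign_off(): hands the job in, once; it reports no verdict.
The state is a dict: "clock": time; "joints": joint angles; "qd": joint speeds; "effort": joint torques, N m; "eef_pos": TCP position; "eef_rot": TCP orientation; "wrist_force": force on the tool from outside, world axes, zero at the start; "moment": the same for the moment, N m; "finger_gap": finger opening in mm.
Only numpy, scipy, OpenCV 4.12 (cv2) and the standard library are available. Lean on these libraries where they do the work, as an engineer would, in place of code of your own. Each camera call takes 0.05 s, during which the arm holds its last target.

TASK

Two squarish cast-mounting plates lie in front of the metal turning stop: one shows its steel disc, the other lies disc down with its plain blue face up. With the fingertips only, gently push the blue-up plate against the stop until it tips up and leans there on its edge, then tip its upper edge back over so that it falls onto its blue face and lies flat in front of the wall of the stop, steel disc up. Do not pinch it or lift it off its support, and leave the other plate and everything around undisturbed.

Things in the scene. Friction and masses are not known exactly. Their poses are not given: they have to be found in the camera images.
- turning_stop: Fixed, polished, slippery steel stop, 220 mm long (y): wall 38 mm high, 10 mm thick, black ends. Origin: bench level, middle of the foot of the wall's front face; x points through the wall away from the plates, z up; yawed up to 0.3 rad. In front of the wall a quarter-round cove (30 mm radius) curves up from bench level 30 mm out; the plate's far edge climbs it when pushed along +x.
- stop_top (a point): Middle of the top front edge of the wall, 38 mm up; axes as the stop's; the tipped plate leans on it. Before the cove lies an apron: from 74 mm to 34 mm in front of the wall it rises from 0 to 2 mm, then drops to bench level: this heel keeps the leaning plate's foot from slipping out. Behind the wall only a bolted flange, 10 mm high, to 38 mm behind the front face.
- turn_plate: The plate to turn: loose, 64 x 60 x 12 mm, some 70 g, white, near and far edges half-round, one plain blue face, a flush steel disc (24 mm) on the other. Origin at its centre; z points out of the blue face: up at the start, down when done. Starts 114 to 132 mm in front of the wall, left or right of its middle, +x edge towards the stop within 0.12 rad. On edge it stands some 64 mm high; leaning, some 55.
- ready_plate: The same kind of plate, already steel disc up; must be left alone. 64 x 60 x 12 mm, origin at its centre, z out of its disc face. Lies beside the other plate, their centres about 110 mm apart along the stop.
- edge_near (a point): Middle of the -x edge of the plate to be turned (the edge away from the stop, where it is pushed), half-way up its thickness; axes as the plate's. Pushed low here (fingertips about 3 mm above the bench, below half thickness, else they ride up), square to the stop, until this edge has passed the heel (25 to 30 mm from the wall), the plate stays leaning by itself at about 55 degrees, its far edge sticking up behind the wall's top.
- edge_far (a point): Middle of the +x edge of the plate to be turned (the edge that meets the stop), half-way up its thickness; axes as the plate's. When the plate leans, pulling it back from behind, by fingertips just above the wall's top (touching the face below the rounded edge), tips the plate over towards the robot.
- plaster_cast: Bystander: cream plaster dental cast, 48 x 53 x 27 mm, origin under its middle.
- jar: Bystander: white plastic jar with blue lid, 54 mm across, 76 mm high, origin under its middle.
- case: Bystander: purple round-cornered splint case, 84 x 64 x 25 mm, origin under its middle.
- disc_wheel: Bystander: dark red polishing disc with upright mandrel, 27 mm across, 22 mm high, origin under its middle.
- felt_wheel: Bystander: grey felt polishing wheel, 22 mm across, 10 mm high, origin under its middle.
Not all that is in view belongs to the job. Leave any turquoise look-alike of the turn_plate alone.

How it is judged:
By the outcome, as a careful person would: the job done as asked, in the order asked, and still so for the second after the job is handed in, with the robot touching nothing.
It also fails if it takes over 45 s, if anything falls off the work surface, if the arm or the gripper's body presses on something with over 40 N, if the wrist force passes 120 N, or if a joint passes its speed limit or range.

## Working session

There is one attempt and no reset: what is moved stays moved. The work goes in short steps, Python scripts to look and compute and a tool call to move; the robot and the scene stay as the last step left them, time stands still between calls to the robot, and variables do not carry over. Pictures are saved under pics/ and viewed, and the job is handed in when it is done.

Besides the shell and the picture viewer there is one more tool, called after "Emit:" as name([rows], argument=value, ...), one row to a line, values as JSON. play_rows: Moves the arm, as the interface text tells. Its arguments: {"type":"object","properties":{"commands":{"type":"array"},"squeeze":{"type":"number"}},"required":["commands"]}

```bash
ls; mkdir -p pics
python3 - <<'E'
from cell import manip
import cv2, numpy as np
for n in ["top","scene","wrist"]:
    s=manip.read_state()
    im,d=manip.camera(n)
    cv2.imwrite(f"pics/{n}0.png",im[:,:,::-1]); np.savez(f"{n}0.npz",im=im,d=d)
    print(n,manip.camera_info(n))
print(manip.read_state())
E
```

```text
pics
top {'intrinsics': array([[449.87020879,   0.        , 317.0527585 ],
       [  0.        , 449.87020879, 191.28330901],
       [  0.        ,   0.        ,   1.        ]]), 'k1': -0.01866281455527431, 'camera_from_world': array([[-5.22343688e-03, -9.99985309e-01,  1.44810768e-03,
         8.61111607e+01],
       [ 9.81903446e-01, -4.85482628e-03,  1.89319977e-01,
        -4.78860675e+02],
       [-1.89310165e-01,  2.41080287e-03,  9.81914380e-01,
        -1.43588322e+03],
       [ 0.00000000e+00,  0.00000000e+00,  0.00000000e+00,
         1.00000000e+00]])}
scene {'intrinsics': array([[476.67493606,   0.        , 314.63004611],
       [  0.        , 476.67493606, 201.28077281],
       [  0.        ,   0.        ,   1.        ]]), 'k1': 0.034303589717735006, 'camera_from_world': array([[ 8.99160663e-01, -4.37351807e-01,  1.52806642e-02,
        -3.85270402e+02],
       [ 2.42811958e-01,  5.27643382e-01,  8.14023842e-01,
        -2.17056905e+02],
       [-3.64077539e-01, -7.28227890e-01,  5.80630421e-01,
        -1.23986678e+03],
       [ 0.00000000e+00,  0.00000000e+00,  0.00000
[... 559 characters left out ...]
 0.00000000e+00,
         1.00000000e+00]])}
{'clock': 0.15, 'joints': array([ 1.27244096e+00,  3.00321628e-01,  1.52143497e+00,  1.51289461e-05,
        1.32070991e+00, -6.65788309e-02]), 'qd': array([-0.00120358, -0.00246543, -0.00164949, -0.00065351,  0.00083417,
        0.00142347]), 'effort': array([-1.07922331e-04, -5.31957614e+01, -3.52824032e+01,  7.07884342e-02,
        2.36417726e-02, -3.62853564e-05]), 'eef_pos': array([126.25928097, 535.07882685, 176.43014614]), 'eef_rot': array([-3.14072171e+00, -7.27600410e-05,  2.90981234e+00]), 'wrist_force': array([ 0.5925139 , -0.29868104, -0.1582498 ]), 'moment': array([0.00320696, 0.02972373, 0.01736537]), 'finger_gap': 93.98508798831638}
```

View pics/top0.png

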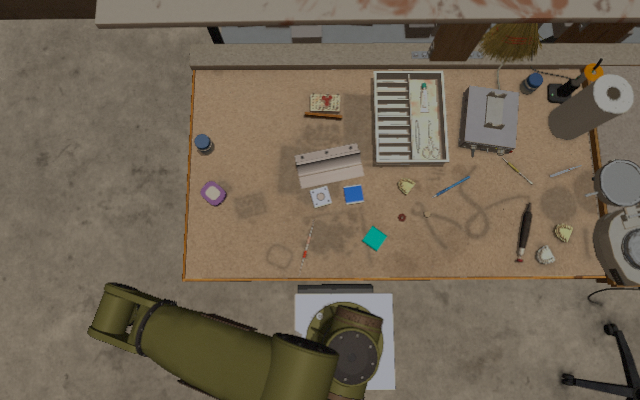

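View pics/scene0.png

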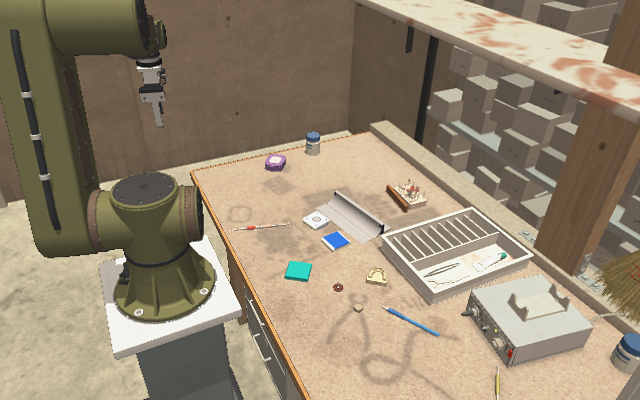

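View pics/wrist0.png

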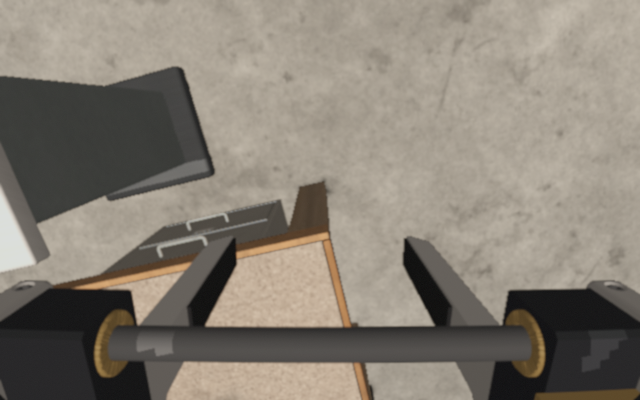

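In the top picture, the plate candidates are the blue-up plate at (354,194), the white plate with its disc up at (320,197), and the turquoise look-alike at (374,239). The blue one in front of the stop (330,165) fits the description. I'll confirm that in an enlarged crop and measure it.

```bash
cat > h.py <<'E'
import numpy as np, cv2
from cell import manip
def world(n,u,v,z=None,d=None,st=None):
    ci=manip.camera_info(n);K=ci["intrinsics"]
    p=cv2.undistortPoints(np.array([[[u,v]]],float),K,np.array([ci["k1"],0,0,0,0.]))[0,0]
    ray=np.array([p[0],-p[1],-1.])
    if n=="wrist":
        from scipy.spatial.transform import Rotation as R
        T=np.eye(4);T[:3,:3]=R.from_euler("xyz",st["eef_rot"]).as_matrix();T[:3,3]=st["eef_pos"]
        M=T@ci["tool_from_camera"]
    else: M=np.linalg.inv(ci["camera_from_world"])
    o=M[:3,3];r=M[:3,:3]@ray
    t=d if d is not None else (z-o[2])/r[2]
    return o+t*r
E
python3 - <<'E'
from h import *
f=np.load("top0.npz");im=f["im"];d=f["d"]
c=cv2.resize(im[135:255,280:400],None,fx=5,fy=5,interpolation=cv2.INTER_CUBIC)
cv2.imwrite("pics/crop0.png",c[:,:,::-1])
hsv=cv2.cvtColor(im,cv2.COLOR_RGB2HSV)
m=((hsv[...,0]>105)&(hsv[...,0]<125)&(hsv[...,1]>150)).astype(np.uint8)
m[:, :330]=0;m[:,380:]=0;m[:170]=0;m[220:]=0
v,u=np.nonzero(m)
P=np.array([world("top",a,b,z=12)[:2] for a,b in zip(u,v)])
print(len(P),P.mean(0),cv2.minAreaRect(P.astype(np.float32)))
# points cloud near stop
Q=np.array([np.r_[world("top",a,b,d=float(d[b,a])),a,b] for b in range(135,215) for a in range(285,375) if d[b,a]>0])
np.save("Q.npy",Q)
top=Q[(Q[:,2]>30)&(Q[:,2]<50)]
print(len(top),top[:,:3].min(0),top[:,:3].max(0),cv2.minAreaRect(top[:,:2].astype(np.float32)))
for uu,vv in [(296,155),(359,146),(302,189),(363,177)]:
    print(uu,vv,world("top",uu,vv,z=38), world("top",uu,vv,z=0),d[vv,uu])
E
```

```text
238 [477.55316516 -37.33739116] ((477.35711669921875, -37.34805679321289), (47.73811340332031, 56.51582336425781), 9.344011306762695)Traceback (most recent call last):
  File "<stdin>", line 12, in <module>
  File "h.py", line 4, in world
    ci=manip.camera_info(n);K=ci["intrinsics"]
ValueError: time passes only in moves, steps and waits
```

View pics/crop0.png

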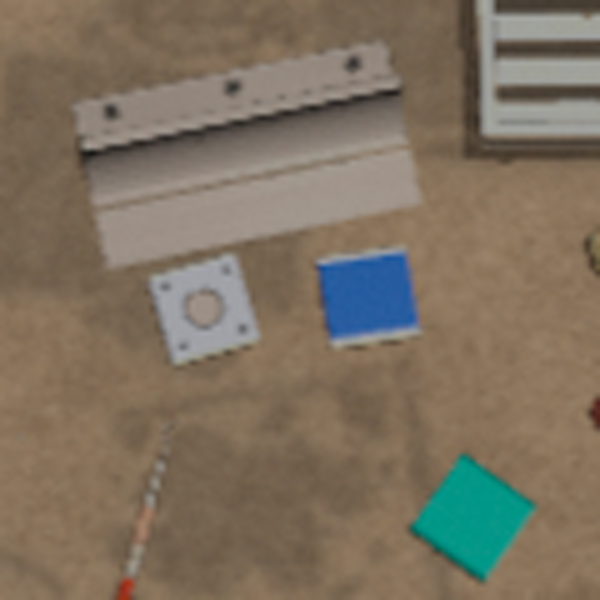

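```bash
python3 - <<'E'
s=open("h.py").read()
s=s.replace("def world","_c={}\ndef info(n):\n    if n not in _c: _c[n]=manip.camera_info(n)\n    return _c[n]\ndef world",1).replace("ci=manip.camera_info(n)","ci=info(n)")
s+='''
def cloud(n,d,v0,v1,u0,u1,st=None):
    ci=info(n);K=ci["intrinsics"]
    vv,uu=np.mgrid[v0:v1,u0:u1];vv=vv.ravel();uu=uu.ravel();t=d[vv,uu];k=t>0;vv=vv[k];uu=uu[k];t=t[k]
    p=cv2.undistortPoints(np.stack([uu,vv],1)[:,None].astype(float),K,np.array([ci["k1"],0,0,0,0.]))[:,0]
    if n=="wrist":
        from scipy.spatial.transform import Rotation as R
        T=np.eye(4);T[:3,:3]=R.from_euler("xyz",st["eef_rot"]).as_matrix();T[:3,3]=st["eef_pos"]
        M=T@ci["tool_from_camera"]
    else: M=np.linalg.inv(ci["camera_from_world"])
    r=np.c_[p[:,0],-p[:,1],-np.ones(len(p))]*t[:,None]
    return np.c_[r@M[:3,:3].T+M[:3,3],uu,vv]
'''
open("h.py","w").write(s)
E
python3 - <<'E'
from h import *
f=np.load("top0.npz");im=f["im"];d=f["d"]
Q=cloud("top",d,135,215,285,375)
top=Q[(Q[:,2]>28)&(Q[:,2]<50)]
print(len(top),top[:,:3].min(0),top[:,:3].max(0),cv2.minAreaRect(top[:,:2].astype(np.float32)))
tp=Q[(Q[:,2]>34)&(Q[:,2]<44)];print(len(tp),np.polyfit(tp[:,1],tp[:,0],1))
for c in (300,330,355):
    q=Q[Q[:,3]==c]; print(c,[(int(a[4]),*np.round(a[:3]).astype(int)) for a in q if a[4]<200])
def cp(x,y,z): return world("top",280+x/5-.4,135+y/5-.4,z=z).round(1)
print("stop dark ends",cp(85,152,38),cp(400,92,38)); print("apron front",cp(108,268,0),cp(422,206,0))
print("flange back",cp(74,103,10),cp(384,42,10))
print("heel",cp(97,208,2),cp(410,148,2))
for p in [(318,264),(405,250),(420,332),(332,347)]: print("blue",cp(*p,9))
for p in [(150,278),(237,254),(260,340),(175,365)]: print("white",cp(*p,9))
E
```

```text
227 [569.09932762 -61.93389879  28.48999404] [622.81632838 153.93373056  47.8709663 ] ((594.4634399414062, 44.8365478515625), (18.873056411743164, 220.1042022705078), 11.029841423034668)
173 [-2.08561478e-01  6.06232056e+02]
300 [(135, np.int64(689), np.int64(142), np.int64(-3)), (136, np.int64(684), np.int64(142), np.int64(1)), (137, np.int64(681), np.int64(142), np.int64(0)), (138, np.int64(679), np.int64(142), np.int64(-5)), (139, np.int64(675), np.int64(142), np.int64(-5)), (140, np.int64(671), np.int64(142), np.int64(-5)), (141, np.int64(667), np.int64(142), np.int64(-2)), (142, np.int64(663), np.int64(142), np.int64(-2)), (143, np.int64(659), np.int64(142), np.int64(-1)), (144, np.int64(656), np.int64(142), np.int64(-1)), (145, np.int64(652), np.int64(142), np.int64(-2)), (146, np.int64(650), np.int64(142), np.int64(-6)), (147, np.int64(646), np.int64(142), np.int64(-3)), (148, np.int64(642), np.int64(142), np.int64(-3)), (149, np.int64(637), np.int64(142), np.int64(1)), (150, np.int64(633), np.int64(142), np.int64(2)), (151, np.int64(631), np.int64(142), np.int64(-4)), (152, n
[... 8639 characters left out ...]
64(477), np.int64(-45), np.int64(7)), (195, np.int64(472), np.int64(-44), np.int64(12)), (196, np.int64(469), np.int64(-44), np.int64(10)), (197, np.int64(466), np.int64(-44), np.int64(12)), (198, np.int64(461), np.int64(-43), np.int64(18)), (199, np.int64(458), np.int64(-44), np.int64(14))]
stop dark ends [570.7 151.7  38. ] [611.4 -60.3  38. ]
apron front [499.  137.4   0. ] [541.2 -77.3   0. ]
flange back [612.5 160.6  10. ] [655.  -52.9  10. ]
heel [540.5 144.9   2. ] [581.7 -69.9   2. ]
blue [499.3  -4.9   9. ]
blue [508.7 -64.    9. ]
blue [452.3 -72.8   9. ]
blue [442.4 -13.4   9. ]
white [490.2 108.7   9. ]
white [506.5  49.8   9. ]
white [447.4  34.9   9. ]
white [430.7  92.1   9. ]
```

The crop shows the plain blue face at crop (368,297), which is the plate to turn. The disc-up plate is at (204,307) and the turquoise decoy at (474,517). Stop yaw is about 0.194, and the plate sits about 130 mm out. I'll move in behind the plate with the fingers partly closed so they push at two points.

Emit:
play_rows([
  {"wz":-8.1,"grip":0.255},
  {"wz":-8.1},
  {"wz":-8.2},
  {"x":-0.0225,"y":-0.0305},
  {"x":-0.0225,"y":-0.0305},
  {"x":-0.0225,"y":-0.0305},
  {"x":-0.0225,"y":-0.0305},
  {"x":-0.0225,"y":-0.0305},
  {"x":-0.0225,"y":-0.0305},
  {"x":-0.0225,"y":-0.0305},
  {"x":-0.0225,"y":-0.0305},
])

```text
$.commands[0]: bad value
```

Emit:
play_rows([
  {"x":0.0018,"y":-0.0386,"z":0.003},
  {"x":0.0018,"y":-0.0386,"z":0.003},
  {"x":0.0018,"y":-0.0386,"z":0.003},
  {"x":0.0018,"y":-0.0386,"z":0.003},
  {"x":0.0018,"y":-0.0386,"z":0.003},
  {"x":0.0018,"y":-0.0386,"z":0.003},
  {"x":0.0018,"y":-0.0386,"z":0.003},
  {"x":0.0018,"y":-0.0386,"z":0.003},
  {"x":0.0018,"y":-0.0386,"z":0.003},
  {"x":0.0018,"y":-0.0386,"z":0.003},
  {},
  {},
])

```text
$.commands[0]: bad value
```

Run:
```python
from h import *
import pickle
s=manip.read_state(); im,d=manip.camera("wrist"); pickle.dump((s,im,d),open("w1.pkl","wb"))
cv2.imwrite("pics/w1.png",im[:,:,::-1]); print(s["clock"],s["eef_pos"],s["eef_rot"],s["wrist_force"],s["finger_gap"],s["joints"])
```

```text
0.15 [126.25928097 535.07882685 176.43014614] [-3.14072171e+00 -7.27600410e-05  2.90981234e+00] [ 0.5925139  -0.29868104 -0.1582498 ] 93.98508798831638 [ 1.27244096e+00  3.00321628e-01  1.52143497e+00  1.51289461e-05
  1.32070991e+00 -6.65788309e-02]
```

View pics/w1.png

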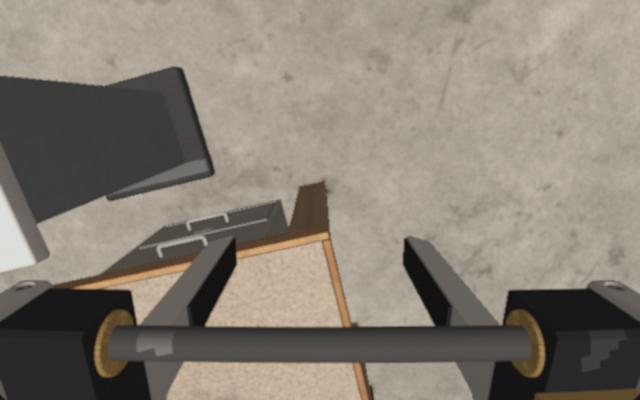

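The call was refused and nothing moved, so every row probably needs all of its fields.

Emit:
play_rows([
  {"x":0,"y":0,"z":0,"wx":0,"wy":0,"wz":-8.1,"grip":0.255},
  {"x":0,"y":0,"z":0,"wx":0,"wy":0,"wz":-8.1,"grip":0.255},
  {"x":0,"y":0,"z":0,"wx":0,"wy":0,"wz":-8.2,"grip":0.255},
  {"x":-0.0225,"y":-0.0305,"z":0,"wx":0,"wy":0,"wz":0,"grip":0.255},
  {"x":-0.0225,"y":-0.0305,"z":0,"wx":0,"wy":0,"wz":0,"grip":0.255},
  {"x":-0.0225,"y":-0.0305,"z":0,"wx":0,"wy":0,"wz":0,"grip":0.255},
  {"x":-0.0225,"y":-0.0305,"z":0,"wx":0,"wy":0,"wz":0,"grip":0.255},
  {"x":-0.0225,"y":-0.0305,"z":0,"wx":0,"wy":0,"wz":0,"grip":0.255},
  {"x":-0.0225,"y":-0.0305,"z":0,"wx":0,"wy":0,"wz":0,"grip":0.255},
  {"x":-0.0225,"y":-0.0305,"z":0,"wx":0,"wy":0,"wz":0,"grip":0.255},
  {"x":-0.0225,"y":-0.0305,"z":0,"wx":0,"wy":0,"wz":0,"grip":0.255},
])

```text
clock: 1.58
eef_pos: [350.8, 329.6, 176.8]
eef_rot: [3.142, 0.0, -2.947]
wrist_force: [0.5, 0.9, -0.6]
finger_gap: 24.2
```

Emit:
play_rows([
  {"x":0.0018,"y":-0.0386,"z":0.003,"wx":0,"wy":0,"wz":0,"grip":0.255},
  {"x":0.0018,"y":-0.0386,"z":0.003,"wx":0,"wy":0,"wz":0,"grip":0.255},
  {"x":0.0018,"y":-0.0386,"z":0.003,"wx":0,"wy":0,"wz":0,"grip":0.255},
  {"x":0.0018,"y":-0.0386,"z":0.003,"wx":0,"wy":0,"wz":0,"grip":0.255},
  {"x":0.0018,"y":-0.0386,"z":0.003,"wx":0,"wy":0,"wz":0,"grip":0.255},
  {"x":0.0018,"y":-0.0386,"z":0.003,"wx":0,"wy":0,"wz":0,"grip":0.255},
  {"x":0.0018,"y":-0.0386,"z":0.003,"wx":0,"wy":0,"wz":0,"grip":0.255},
  {"x":0.0018,"y":-0.0386,"z":0.003,"wx":0,"wy":0,"wz":0,"grip":0.255},
  {"x":0.0018,"y":-0.0386,"z":0.003,"wx":0,"wy":0,"wz":0,"grip":0.255},
  {"x":0.0018,"y":-0.0386,"z":0.003,"wx":0,"wy":0,"wz":0,"grip":0.255},
  {"x":0,"y":0,"z":0,"wx":0,"wy":0,"wz":0,"grip":0.255},
])

```text
clock: 2.95
eef_pos: [406.7, -53.3, 146.5]
eef_rot: [3.141, -0.001, -2.95]
wrist_force: [-0.7, 0.1, -0.1]
finger_gap: 24.1
```

Run:
```python
from h import *
import pickle
s=manip.read_state(); im,d=manip.camera("wrist"); pickle.dump((s,im,d),open("w1.pkl","wb"))
cv2.imwrite("pics/w1.png",im[:,:,::-1]); print(s["clock"],s["eef_pos"],s["eef_rot"],s["wrist_force"],s["finger_gap"],s["joints"])
```

```text
2.95 [406.71352725 -53.27341532 146.53783686] [ 3.14148899e+00 -6.50906432e-04 -2.95046345e+00] [-0.73155729  0.08475553 -0.10755038] 24.062107265620583 [-2.19469207e-01  1.44649005e-02  1.92540664e+00 -1.76618472e-04
  1.20235930e+00 -1.98133104e+00]
```

View pics/w1.png

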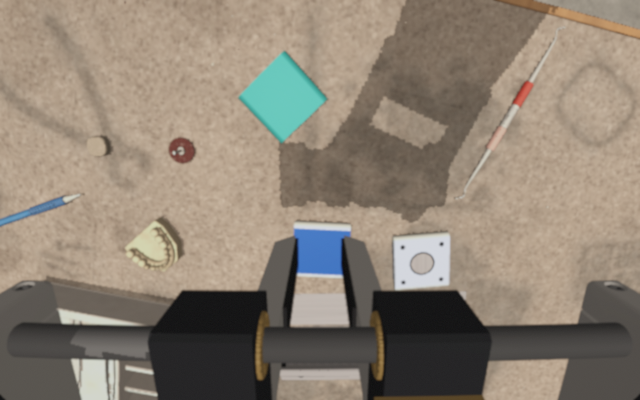

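The wrist view shows the blue plate's near edge at the upper side (about (296,222) to (350,226)), the fingers at (282,270) and (360,270), and the disc-up plate at (421,262). I'll measure the near edge.

Run:
```python
from h import *
import pickle
s,im,d=pickle.load(open("w1.pkl","rb"))
c=cv2.resize(im[205:305,260:460],None,fx=4,fy=4,interpolation=cv2.INTER_CUBIC)
cv2.imwrite("pics/w1c.png",c[:,:,::-1])
S=np.array([592.3,45]);a=.194;R=np.array([[np.cos(a),np.sin(a)],[-np.sin(a),np.cos(a)]])
hsv=cv2.cvtColor(im,cv2.COLOR_RGB2HSV)
m=((hsv[...,0]>105)&(hsv[...,0]<125)&(hsv[...,1]>150)); m[:200]=0;m[290:]=0;m[:,:280]=0;m[:,370:]=0
v,u=np.nonzero(m); P=np.array([world("wrist",x,y,z=12,st=s)[:2] for x,y in zip(u,v)])
print(u.min(),u.max(),v.min(),v.max()); L=(P-S)@R.T; print("blue stop-frame min/max",L.min(0),L.max(0))
# near boundary per column
for uu in range(u.min(),u.max()+1,6):
    k=u==uu; w=world("wrist",uu,v[k].min()-.5,z=12,st=s)[:2]; print(uu,v[k].min(),w.round(1),(R@(w-S)).round(1))
print("tcp stopframe",R@(s["eef_pos"][:2]-S))
```

```text
295 348 230 273
blue stop-frame min/max [-156.32112728  -85.27829086] [-106.22324113  -29.12338186]
295 233 [458.1 -68.2] [-153.5  -85.2]
301 231 [454.7 -62.4] [-155.7  -78.9]
307 231 [453.5 -56.2] [-155.7  -72.5]
313 231 [452.3 -50. ] [-155.7  -66.2]
319 231 [451.1 -43.7] [-155.7  -59.8]
325 232 [451.  -37.3] [-154.6  -53.5]
331 232 [449.8 -31.1] [-154.5  -47.2]
337 232 [448.6 -24.8] [-154.5  -40.8]
343 232 [447.4 -18.6] [-154.5  -34.5]
tcp stopframe [-201.05072475  -60.65153833]
```

View pics/w1c.png

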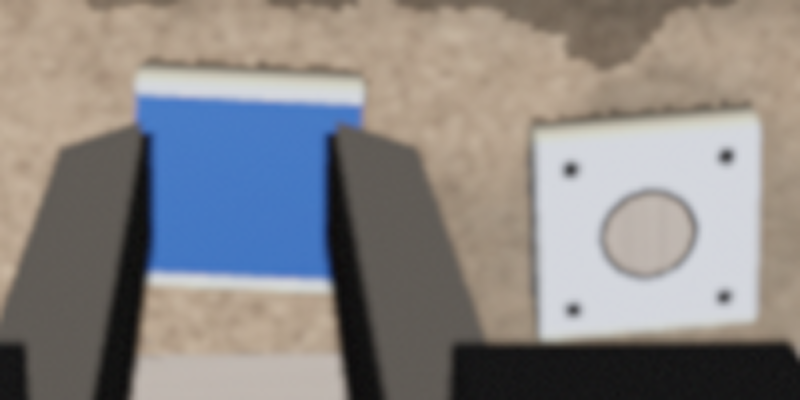

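Emit:
play_rows([
  {"x":0,"y":0.0025,"z":0.023,"wx":0,"wy":0,"wz":0,"grip":0.255},
  {"x":0,"y":0,"z":0.028,"wx":0,"wy":0,"wz":0,"grip":0.255},
  {"x":0,"y":0,"z":0.028,"wx":0,"wy":0,"wz":0,"grip":0.255},
  {"x":0,"y":0,"z":0.028,"wx":0,"wy":0,"wz":0,"grip":0.255},
  {"x":0,"y":0,"z":0.02,"wx":0,"wy":0,"wz":0,"grip":0.255},
  {"x":0,"y":0,"z":0.008,"wx":0,"wy":0,"wz":0,"grip":0.255},
  {"x":0,"y":0,"z":0.0,"wx":0,"wy":0,"wz":0,"grip":0.255},
  {"x":0,"y":0,"z":0.0,"wx":0,"wy":0,"wz":0,"grip":0.255},
])

```text
clock: 4.0
eef_pos: [406.8, -49.1, 12.6]
eef_rot: [-3.141, 0.001, -2.947]
wrist_force: [-0.3, 0.4, -0.3]
finger_gap: 24.0
```

Emit:
play_rows([
  {"x":0,"y":0,"z":0.005,"wx":0,"wy":0,"wz":0,"grip":0.255},
  {"x":0,"y":0,"z":0.004,"wx":0,"wy":0,"wz":0,"grip":0.255},
  {"x":0,"y":0,"z":0.0,"wx":0,"wy":0,"wz":0,"grip":0.255},
  {"x":0,"y":0,"z":0.0,"wx":0,"wy":0,"wz":0,"grip":0.255},
])

```text
clock: 4.5
eef_pos: [406.3, -49.2, 2.9]
eef_rot: [3.142, -0.0, -2.948]
wrist_force: [1.2, -0.6, 0.2]
finger_gap: 24.2
```

Run:
```python
from h import *
S=np.array([592.3,45]);a=.194;R=np.array([[np.cos(a),np.sin(a)],[-np.sin(a),np.cos(a)]])
for i in range(3):
    s=manip.read_state();print(s["clock"],s["eef_pos"],R@(s["eef_pos"][:2]-S),s["wrist_force"])
```

```text
4.5 [406.33357449 -49.20709601   2.87370879] [-200.639623    -56.58824999] [ 1.22656588 -0.63394688  0.24814999]
4.5 [406.33357449 -49.20709601   2.87370879] [-200.639623    -56.58824999] [ 1.22656588 -0.63394688  0.24814999]
4.5 [406.33357449 -49.20709601   2.87370879] [-200.639623    -56.58824999] [ 1.22656588 -0.63394688  0.24814999]
```

Emit:
play_rows([
  {"x":-0.007,"y":0,"z":0,"wx":0,"wy":0,"wz":0,"grip":0.255},
  {"x":-0.007,"y":0,"z":0,"wx":0,"wy":0,"wz":0,"grip":0.255},
  {"x":-0.007,"y":0,"z":0,"wx":0,"wy":0,"wz":0,"grip":0.255},
  {"x":-0.005,"y":0,"z":0,"wx":0,"wy":0,"wz":0,"grip":0.255},
  {"x":-0.004,"y":0,"z":0,"wx":0,"wy":0,"wz":0,"grip":0.255},
  {"x":-0.004,"y":0,"z":0,"wx":0,"wy":0,"wz":0,"grip":0.255},
  {"x":-0.005,"y":0,"z":0,"wx":0,"wy":0,"wz":0,"grip":0.255},
  {"x":-0.005,"y":0,"z":0,"wx":0,"wy":0,"wz":0,"grip":0.255},
  {"x":-0.005,"y":0,"z":0,"wx":0,"wy":0,"wz":0,"grip":0.255},
  {"x":-0.005,"y":0,"z":0,"wx":0,"wy":0,"wz":0,"grip":0.255},
  {"x":-0.005,"y":0,"z":0,"wx":0,"wy":0,"wz":0,"grip":0.255},
  {"x":-0.005,"y":0,"z":0,"wx":0,"wy":0,"wz":0,"grip":0.255},
  {"x":-0.005,"y":0,"z":0,"wx":0,"wy":0,"wz":0,"grip":0.255},
  {"x":-0.005,"y":0,"z":0,"wx":0,"wy":0,"wz":0,"grip":0.255},
  {"x":-0.005,"y":0,"z":0,"wx":0,"wy":0,"wz":0,"grip":0.255},
  {"x":-0.005,"y":0,"z":0,"wx":0,"wy":0,"wz":0,"grip":0.255},
  {"x":-0.005,"y":0,"z":0,"wx":0,"wy":0,"wz":0,"grip":0.255},
  {"x":0,"y":0,"z":0,"wx":0,"wy":0,"wz":0,"grip":0.255},
])

```text
clock: 6.75
eef_pos: [493.9, -32.0, 2.8]
eef_rot: [-3.142, 0.0, -2.947]
wrist_force: [-0.8, 1.2, -0.1]
finger_gap: 23.8
```

```bash
cat > look.py <<'E'
from h import *
import pickle,sys
n=sys.argv[1];cams=sys.argv[2].split(",")
S=np.array([592.3,45]);a=.194;R=np.array([[np.cos(a),np.sin(a)],[-np.sin(a),np.cos(a)]])
out={}
for c in cams:
    s=manip.read_state(); im,d=manip.camera(c); out[c]=(s,im,d)
pickle.dump(out,open(n+".pkl","wb"))
print(s["clock"],s["eef_pos"],R@(s["eef_pos"][:2]-S),s["wrist_force"],s["finger_gap"])
T=[]
for c in cams:
    im=out[c][1]
    r={"top":im[140:230,270:400],"scene":im[165:285,260:420],"wrist":im[190:400,160:480]}[c]
    T.append(cv2.resize(r,(800,int(800*r.shape[0]/r.shape[1])),interpolation=cv2.INTER_CUBIC))
    cv2.imwrite(f"pics/{n}_{c}.png",T[-1][:,:,::-1])
E
python3 look.py p1 wrist,scene
```

```text
6.8 [493.66884225 -31.9896827    2.77653579] [-111.62341654  -56.53078278] [-0.35853663 -0.35293442 -0.46382677] 24.12096295535822
```

View pics/p1_wrist.png

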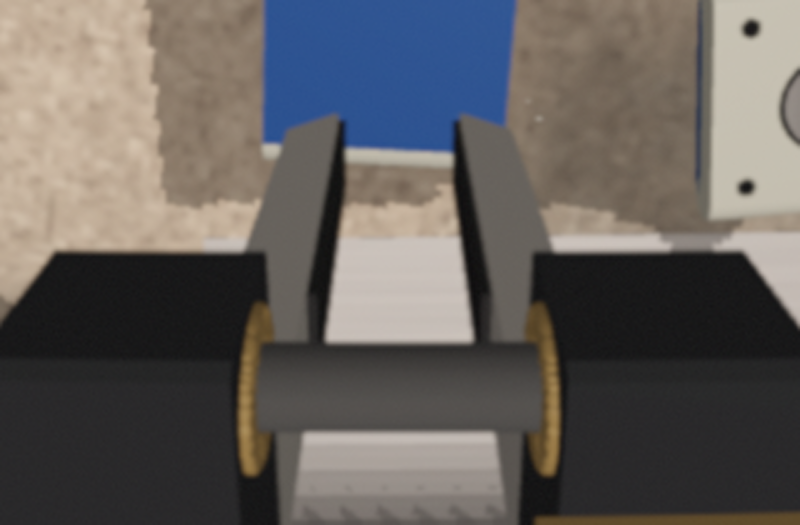

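View pics/p1_scene.png

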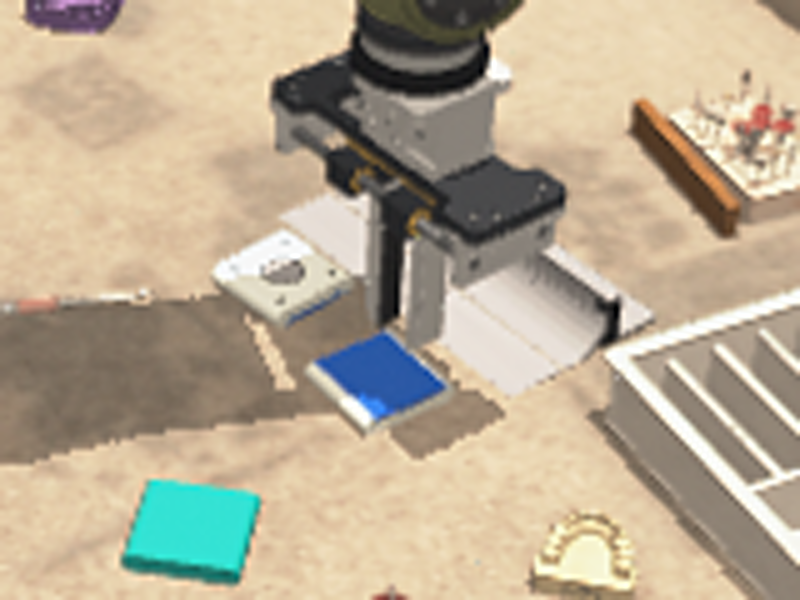

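The wrist view shows the plate's blue face at crop (390,80), on the robot side of the fingertips. That's unexpected, so I'll locate the plate metrically before moving again.

Run:
```python
from h import *
import pickle
S=np.array([592.3,45]);a=.194;R=np.array([[np.cos(a),np.sin(a)],[-np.sin(a),np.cos(a)]])
o=pickle.load(open("p1.pkl","rb"))
f=np.load("scene0.npz")
def blue(im):
    hsv=cv2.cvtColor(im,cv2.COLOR_RGB2HSV); m=((hsv[...,0]>105)&(hsv[...,0]<125)&(hsv[...,1]>150)); return m
for name,im,d in [("before",f["im"],f["d"]),("now",o["scene"][1],o["scene"][2])]:
    m=blue(im);m[:165]=0;m[285:]=0;m[:,:310]=0;m[:,365:]=0
    Q=cloud("scene",d,165,285,260,420);k=m[Q[:,4].astype(int),Q[:,3].astype(int)]
    B=Q[k];L=(B[:,:2]-S)@R.T
    P=np.array([R@(world("scene",x,y,z=12)[:2]-S) for x,y in B[:,3:]])
    print(name,len(B),"depth-based",L.min(0),L.max(0),"z",np.percentile(B[:,2],[5,50,95]).round(1),"| z12",P.min(0),P.max(0),P.mean(0),"px",B[:,3:].min(0),B[:,3:].max(0))
    c=cv2.minAreaRect(P.astype(np.float32));print(c)
s,im,d=o["wrist"]
m=blue(im); v,u=np.nonzero(m);print(u.min(),u.max(),v.min(),v.max())
cv2.imwrite("pics/p1_wfull.png",im[:,:,::-1])
Q=cloud("wrist",d,0,260,150,450,st=s);k=m[Q[:,4].astype(int),Q[:,3].astype(int)];B=Q[k];L=(B[:,:2]-S)@R.T
print(L.min(0),L.max(0),np.percentile(B[:,2],[5,50,95]))
```

```text
before 223 depth-based [-156.0910653   -92.23682609] [-102.54744541  -27.52625983] z [10.3 13.4 16.4] | z12 [-152.47957846  -87.77886833] [-102.84714726  -29.05105183] [-127.47809382  -59.08740779] px [324. 232.] [348. 247.]
((-126.8218765258789, -58.70542907714844), (59.38808822631836, 47.48565673828125), 85.30721282958984)
now 218 depth-based [-155.64276279  -91.19592996] [-103.14416175  -27.41303678] z [10.1 13.3 16.1] | z12 [-152.47957846  -87.77886833] [-102.99490719  -29.05105183] [-127.73655913  -58.95370821] px [324. 232.] [348. 247.]
((-127.04244232177734, -58.69712448120117), (59.34402084350586, 47.13622283935547), 85.41500091552734)
266 366 169 249
[-155.81671234  -88.66072158] [-104.77068427  -28.17027211] [10.60440818 11.63175277 12.6997328 ]
```

View pics/p1_wfull.png

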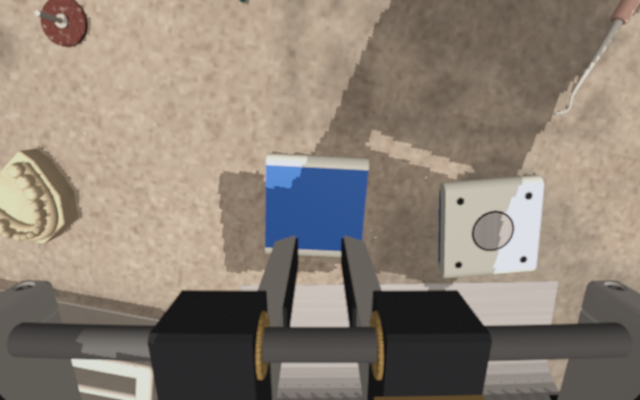

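Run:
```python
from h import *
import pickle
S=np.array([592.3,45]);a=.194;R=np.array([[np.cos(a),np.sin(a)],[-np.sin(a),np.cos(a)]])
o=pickle.load(open("p1.pkl","rb"))
s,im,d=o["wrist"]
for v in range(232,300,5):
    r=[]
    for u in (270,280,287,293,320,347,353,360):
        w=world("wrist",u,v,d=float(d[v,u]),st=s); r.append((*(R@(w[:2]-S)).round(0),w[2].round(0)))
    print(v,[tuple(int(q) for q in x) for x in r])
s,im,d=o["scene"]
print("scene finger")
Q=cloud("scene",d,195,240,330,352); L=(Q[:,:2]-S)@R.T
for v in range(205,240,2):
    k=Q[:,4]==v; print(v,[(int(x[3]),int(l[0]),int(l[1]),int(x[2])) for x,l in zip(Q[k][::2],L[k][::2])])
```

```text
232 [(-117, -86, 12), (-117, -79, 13), (-117, -75, 14), (-117, -72, 12), (-116, -55, 11), (-117, -39, 13), (-116, -35, 11), (-116, -30, 11)]
237 [(-113, -86, 12), (-113, -80, 11), (-113, -76, 11), (-121, -70, 33), (-113, -55, 12), (-122, -40, 34), (-113, -35, 12), (-113, -30, 10)]
242 [(-110, -86, 11), (-122, -76, 41), (-122, -73, 41), (-122, -69, 42), (-110, -55, 12), (-121, -41, 40), (-122, -38, 42), (-121, -34, 41)]
247 [(-107, -86, 12), (-122, -76, 48), (-122, -72, 48), (-122, -69, 48), (-107, -55, 12), (-122, -42, 48), (-122, -39, 48), (-121, -35, 48)]
252 [(-102, -87, 9), (-122, -75, 55), (-122, -71, 54), (-120, -69, 50), (-103, -55, 10), (-121, -42, 54), (-122, -39, 54), (-122, -36, 54)]
257 [(-122, -79, 60), (-121, -74, 60), (-122, -71, 61), (-120, -68, 57), (-94, -55, -1), (-120, -42, 56), (-122, -40, 61), (-122, -36, 61)]
262 [(-122, -78, 66), (-122, -74, 66), (-121, -70, 65), (-120, -68, 62), (-91, -55, 0), (-120, -43, 63), (-122, -40, 66), (-122, -37, 66)]
267 [(-122, -77, 72), (-121, -73, 70), (-121, -70, 70), (-120, -68, 67), (-87, -55, -1), (-120, -43, 68), (-121, -41,
[... 4546 characters left out ...]
8), (332, -123, -35, 11), (334, -121, -42, 14), (336, -116, -45, 14), (338, -110, -47, 12), (340, -105, -51, 13), (342, -100, -54, 13), (344, -86, -47, 1), (346, -83, -53, 3), (348, -77, -54, 2), (350, -72, -57, 1)]
237 [(330, -136, -42, 15), (332, -132, -46, 15), (334, -125, -47, 13), (336, -119, -49, 11), (338, -117, -55, 14), (340, -113, -60, 16), (342, -108, -63, 15), (344, -102, -65, 14), (346, -85, -55, -1), (348, -84, -63, 3), (350, -79, -65, 2)]
239 [(330, -140, -47, 12), (332, -135, -50, 12), (334, -130, -54, 12), (336, -124, -55, 10), (338, -121, -61, 12), (340, -117, -65, 14), (342, -111, -66, 11), (344, -108, -72, 13), (346, -103, -76, 14), (348, -92, -71, 5), (350, -82, -69, 0)]
```

Run:
```python
from h import *
import pickle
T=info("wrist")["tool_from_camera"]
def tool(d,v0,v1,u0,u1):
    K=info("wrist")["intrinsics"];vv,uu=np.mgrid[v0:v1,u0:u1];vv=vv.ravel();uu=uu.ravel();t=d[vv,uu]
    p=cv2.undistortPoints(np.stack([uu,vv],1)[:,None].astype(float),K,np.array([info("wrist")["k1"],0,0,0,0.]))[:,0]
    r=np.c_[p[:,0],-p[:,1],-np.ones(len(p))]*t[:,None]; return np.c_[r@T[:3,:3].T+T[:3,3],uu,vv]
f=np.load("wrist0.npz")["d"]
o=pickle.load(open("p1.pkl","rb"))["wrist"][2]; w1=pickle.load(open("w1.pkl","rb"))[2]
for n,d in [("open",f),("w1",w1),("p1",o)]:
    for lo,hi in [(180,318),(320,450)]:
        Q=tool(d,225,300,lo,hi); k=(np.abs(Q[:,0])<16)&(Q[:,2]<5)&(Q[:,2]>-60)
        B=Q[k]; print(n,len(B),"tip z",B[:,2].max().round(1),np.percentile(B[:,2],98).round(1),"x",B[:,0].min().round(1),B[:,0].max().round(1),"y",B[:,1].min().round(1),B[:,1].max().round(1))
        t=B[B[:,2]>B[:,2].max()-8]; print("   tip region", t[:,:3].min(0).round(1),t[:,:3].max(0).round(1))
```

```text
open 1055 tip z -27.8 -29.3 x -7.6 11.0 y -58.3 -45.6
   tip region [ -7.2 -56.2 -35.7] [ 10.6 -45.7 -27.8]
open 1061 tip z -28.2 -29.5 x -7.8 10.8 y 47.3 60.1
   tip region [ -7.2  47.4 -36.2] [ 10.6  57.8 -28.2]
w1 668 tip z -28.4 -29.4 x -7.8 11.0 y -23.1 -10.8
   tip region [ -6.7 -21.6 -36.3] [ 10.7 -10.8 -28.4]
w1 665 tip z -26.9 -29.8 x -7.6 11.1 y 12.9 25.2
   tip region [ -7.1  13.  -34.9] [ 10.6  21.4 -26.9]
p1 4445 tip z 5.0 4.5 x -16.0 11.0 y -92.2 -0.4
   tip region [-16.  -92.2   1.2] [ 6.  -0.5  5. ]
p1 4299 tip z 5.0 4.3 x -16.0 11.0 y 1.4 83.8
   tip region [-16.    3.5  -3. ] [ 7.4 80.6  5. ]
```

The plate hasn't moved. The fingers passed about 20 mm above it, because the visible fingertips end about 28 mm behind the reported TCP. I'll back off at this height and find the bench by gentle touch.

Emit:
play_rows([
  {"x":0.013,"y":0,"z":-0.003,"wx":0,"wy":0,"wz":0,"grip":0.255},
  {"x":0.025,"y":0,"z":0,"wx":0,"wy":0,"wz":0,"grip":0.255},
  {"x":0.025,"y":0,"z":0,"wx":0,"wy":0,"wz":0,"grip":0.255},
  {"x":0.019,"y":-0.001,"z":0,"wx":0,"wy":0,"wz":0,"grip":0.255},
  {"x":0,"y":0,"z":0.01,"wx":0,"wy":0,"wz":0,"grip":0.255},
  {"x":0,"y":0,"z":0.01,"wx":0,"wy":0,"wz":0,"grip":0.255},
  {"x":0,"y":0,"z":0.003,"wx":0,"wy":0,"wz":0,"grip":0.255},
  {"x":0,"y":0,"z":0,"wx":0,"wy":0,"wz":0,"grip":0.255},
])

```text
clock: 7.85
eef_pos: [413.4, -48.7, -17.6]
eef_rot: [3.141, -0.001, -2.947]
wrist_force: [1.3, 0.5, -0.1]
finger_gap: 23.4
```

```bash
python3 look.py p2 wrist,scene
```

```text
7.9 [413.50449856 -48.73460331 -17.32724345] [-193.512129   -57.5070702] [ 0.74553651 -0.44303191  0.07747461] 24.008499420845965
```

View pics/p2_wrist.png

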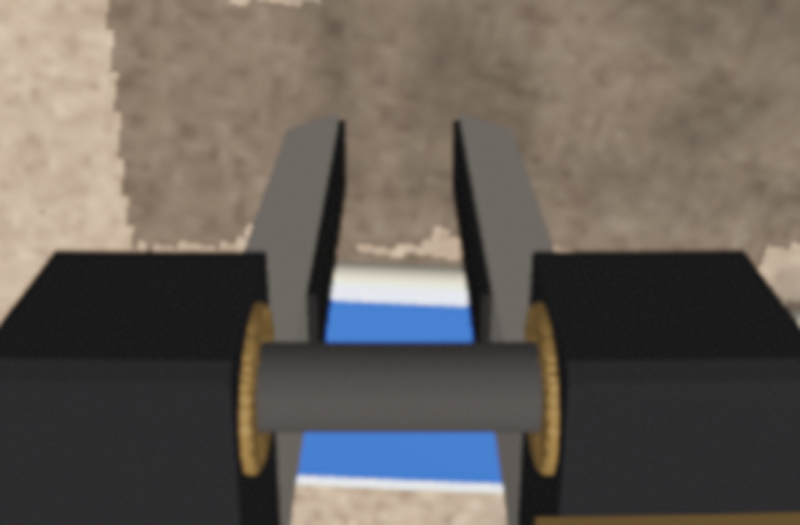

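View pics/p2_scene.png

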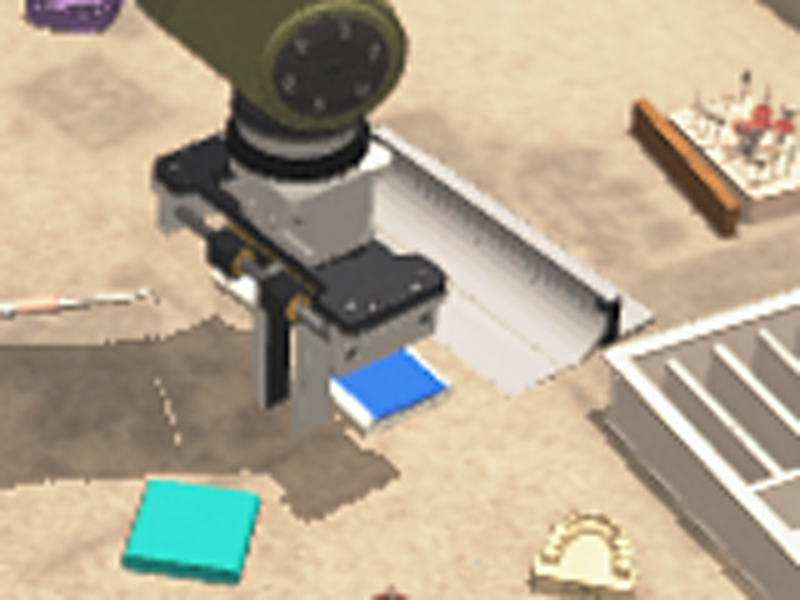

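The wrist view shows the plate intact ahead, and the scene view shows the fingertips just above the bench behind it (crop (270,405) and (310,430)). I'll lower in small steps until the bench is touched.

Emit:
play_rows([
  {"x":0,"y":0,"z":0.005,"wx":0,"wy":0,"wz":0,"grip":0.255},
  {"x":0,"y":0,"z":0.001,"wx":0,"wy":0,"wz":0,"grip":0.255},
  {"x":0,"y":0,"z":0,"wx":0,"wy":0,"wz":0,"grip":0.255},
])

```text
clock: 8.32
eef_pos: [413.3, -48.8, -23.2]
eef_rot: [3.142, -0.0, -2.948]
wrist_force: [0.2, -1.0, 0.6]
finger_gap: 24.2
```

Emit:
play_rows([
  {"x":0,"y":0,"z":0.0015,"wx":0,"wy":0,"wz":0,"grip":0.255},
  {"x":0,"y":0,"z":0,"wx":0,"wy":0,"wz":0,"grip":0.255},
])

```text
clock: 8.57
eef_pos: [413.3, -48.8, -24.7]
eef_rot: [3.142, -0.0, -2.948]
wrist_force: [0.2, 0.1, -0.2]
finger_gap: 23.7
```

Emit:
play_rows([
  {"x":0,"y":0,"z":0.0015,"wx":0,"wy":0,"wz":0,"grip":0.255},
  {"x":0,"y":0,"z":0,"wx":0,"wy":0,"wz":0,"grip":0.255},
])

```text
clock: 8.82
eef_pos: [413.3, -48.8, -26.2]
eef_rot: [3.142, -0.0, -2.948]
wrist_force: [-0.0, 0.2, -0.7]
finger_gap: 23.8
```

Emit:
play_rows([
  {"x":0,"y":0,"z":0.001,"wx":0,"wy":0,"wz":0,"grip":0.255},
  {"x":0,"y":0,"z":0,"wx":0,"wy":0,"wz":0,"grip":0.255},
])

```text
clock: 9.07
eef_pos: [413.4, -48.8, -27.2]
eef_rot: [3.142, -0.0, -2.948]
wrist_force: [0.9, -0.5, -0.5]
finger_gap: 23.8
```

Emit:
play_rows([
  {"x":0,"y":0,"z":0.001,"wx":0,"wy":0,"wz":0,"grip":0.255},
  {"x":0,"y":0,"z":0,"wx":0,"wy":0,"wz":0,"grip":0.255},
])

```text
clock: 9.32
eef_pos: [413.4, -48.8, -28.2]
eef_rot: [3.142, -0.0, -2.948]
wrist_force: [0.6, 0.4, -0.1]
finger_gap: 23.8
```

```bash
python3 look.py p3 scene
```

```text
9.325 [413.35156895 -48.82626134 -28.19694059] [-193.67986012  -57.56752622] [ 0.56863175  0.36456605 -0.12395565] 23.821257308173195
```

View pics/p3_scene.png

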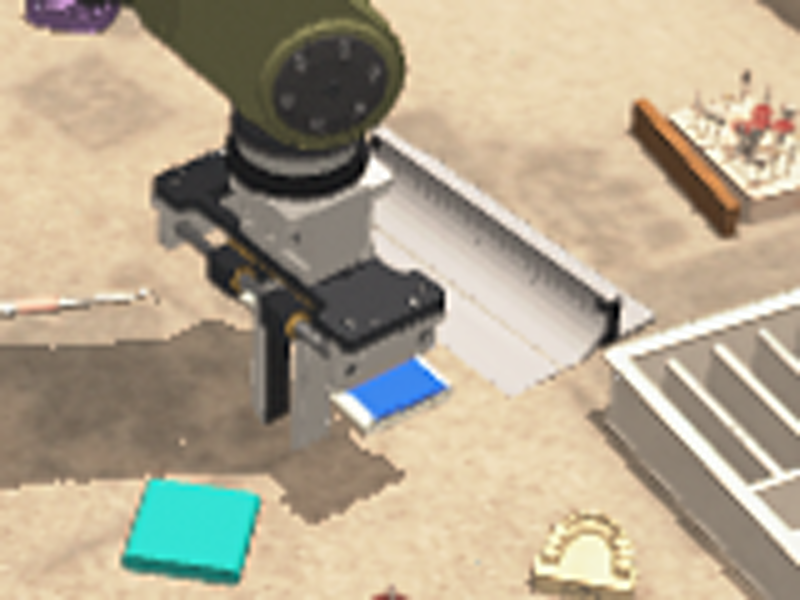

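The fingertips look about at the bench (crop (272,420) and (310,445)), but no contact force shows yet. I'll go on in 1 mm steps.

Emit:
play_rows([
  {"x":0,"y":0,"z":0.001,"wx":0,"wy":0,"wz":0,"grip":0.255},
  {"x":0,"y":0,"z":0,"wx":0,"wy":0,"wz":0,"grip":0.255},
])

```text
clock: 9.62
eef_pos: [413.5, -48.9, -28.4]
eef_rot: [-3.142, 0.0, -2.947]
wrist_force: [-6.5, 1.1, 17.9]
finger_gap: 24.2
```

Emit:
play_rows([
  {"x":0,"y":0,"z":0.001,"wx":0,"wy":0,"wz":0,"grip":0.255},
  {"x":0,"y":0,"z":0,"wx":0,"wy":0,"wz":0,"grip":0.255},
])

```text
clock: 9.88
eef_pos: [413.6, -48.9, -28.6]
eef_rot: [-3.141, 0.0, -2.947]
wrist_force: [-13.6, 2.3, 37.8]
finger_gap: 23.9
```

Run:
```python
from h import *
import pickle
S=np.array([592.3,45]);a=.194;R=np.array([[np.cos(a),np.sin(a)],[-np.sin(a),np.cos(a)]])
s,im,d=pickle.load(open("p3.pkl","rb"))["scene"]
Q=cloud("scene",d,235,258,308,330);L=(Q[:,:2]-S)@R.T
for v in range(238,258):
    k=Q[:,4]==v; print(v,[(int(x[3]),int(l[0]),int(l[1]),int(x[2])) for x,l in zip(Q[k],L[k])][2:20:2])
```

```text
238 [(310, -202, -33, 37), (312, -202, -43, 44), (314, -196, -44, 42), (316, -190, -45, 39), (318, -157, -12, 1), (320, -203, -80, 69), (322, -198, -82, 68), (324, -190, -81, 64), (326, -226, -133, 117)]
239 [(310, -203, -34, 35), (312, -201, -41, 38), (314, -194, -41, 35), (316, -189, -45, 35), (318, -161, -18, 3), (320, -201, -77, 63), (322, -197, -80, 63), (324, -190, -80, 59), (326, -225, -132, 112)]
240 [(310, -202, -33, 30), (312, -204, -45, 39), (314, -196, -44, 34), (316, -189, -44, 30), (318, -163, -21, 2), (320, -202, -79, 61), (322, -197, -81, 59), (324, -190, -81, 57), (326, -229, -136, 113)]
241 [(310, -203, -35, 28), (312, -204, -46, 36), (314, -197, -45, 32), (316, -189, -45, 28), (318, -204, -72, 54), (320, -199, -76, 54), (322, -196, -80, 55), (324, -188, -79, 51), (326, -226, -133, 107)]
242 [(310, -201, -33, 22), (312, -203, -44, 30), (314, -196, -44, 27), (316, -188, -43, 22), (318, -200, -68, 45), (320, -203, -80, 55), (322, -197, -82, 54), (324, -191, -83, 51), (326, -225, -133, 102)]
243 [(310, -203, -34, 20), (312, -203, -44, 27), (314, -196, -44, 23), (316, -
[... 2200 characters left out ...]
3, 0), (318, -202, -71, 5), (320, -201, -80, 11), (322, -190, -74, 0), (324, -186, -78, 1), (326, -180, -80, 0)]
255 [(310, -220, -57, 0), (312, -214, -59, -1), (314, -212, -66, 2), (316, -205, -66, -1), (318, -202, -71, 1), (320, -199, -77, 3), (322, -191, -76, 0), (324, -188, -81, 1), (326, -181, -82, -2)]
256 [(310, -222, -60, 0), (312, -220, -67, 4), (314, -213, -68, 1), (316, -207, -68, -2), (318, -203, -73, 0), (320, -200, -78, 1), (322, -197, -83, 3), (324, -191, -85, 2), (326, -186, -88, 1)]
257 [(310, -223, -63, -1), (312, -220, -68, 0), (314, -215, -70, 0), (316, -211, -74, 0), (318, -207, -79, 2), (320, -203, -82, 1), (322, -196, -82, -1), (324, -193, -88, 1), (326, -188, -91, 0)]
```

Contact: 18 N, then 38 N, with the TCP at -28.4 mm. So the real tips sit 28.3 mm behind the reported TCP. I'll raise 5 mm to put the tips 3 mm up, then push.

Emit:
play_rows([
  {"x":0,"y":0,"z":-0.005,"wx":0,"wy":0,"wz":0,"grip":0.255},
  {"x":-0.006,"y":0,"z":0,"wx":0,"wy":0,"wz":0,"grip":0.255},
  {"x":-0.006,"y":0,"z":0,"wx":0,"wy":0,"wz":0,"grip":0.255},
  {"x":-0.004,"y":0,"z":0,"wx":0,"wy":0,"wz":0,"grip":0.255},
  {"x":-0.004,"y":0,"z":0,"wx":0,"wy":0,"wz":0,"grip":0.255},
  {"x":-0.004,"y":0,"z":0,"wx":0,"wy":0,"wz":0,"grip":0.255},
  {"x":-0.004,"y":0,"z":0,"wx":0,"wy":0,"wz":0,"grip":0.255},
  {"x":-0.004,"y":0,"z":0,"wx":0,"wy":0,"wz":0,"grip":0.255},
  {"x":-0.004,"y":0,"z":0,"wx":0,"wy":0,"wz":0,"grip":0.255},
  {"x":-0.004,"y":0,"z":0,"wx":0,"wy":0,"wz":0,"grip":0.255},
])

```text
clock: 11.12
eef_pos: [452.9, -41.1, -25.1]
eef_rot: [3.142, 0.0, -2.948]
wrist_force: [-0.1, -0.2, 0.4]
finger_gap: 24.2
```

```bash
python3 look.py p4 wrist
```

```text
11.125 [452.88748216 -41.05452862 -25.14788188] [-153.38732673  -57.56353033] [-0.10053178 -0.21664856  0.37799998] 24.21172100428667
```

View pics/p4_wrist.png

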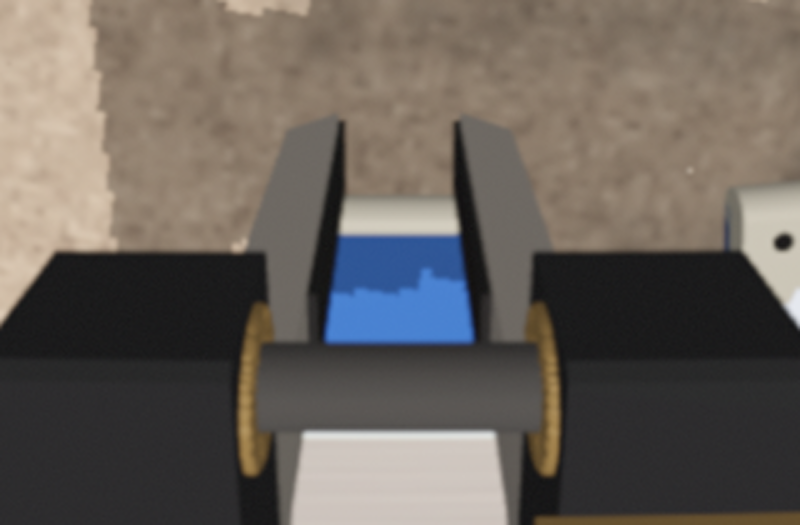

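The near edge at crop (400,205) is now square between the fingers and the plate is sliding. I'll keep pushing.

Emit:
play_rows([
  {"x":-0.004,"y":0,"z":0,"wx":0,"wy":0,"wz":0,"grip":0.255},
  {"x":-0.004,"y":0,"z":0,"wx":0,"wy":0,"wz":0,"grip":0.255},
  {"x":-0.004,"y":0,"z":0,"wx":0,"wy":0,"wz":0,"grip":0.255},
  {"x":-0.004,"y":0,"z":0,"wx":0,"wy":0,"wz":0,"grip":0.255},
  {"x":-0.004,"y":0,"z":0,"wx":0,"wy":0,"wz":0,"grip":0.255},
  {"x":-0.004,"y":0,"z":0,"wx":0,"wy":0,"wz":0,"grip":0.255},
  {"x":-0.004,"y":0,"z":0,"wx":0,"wy":0,"wz":0,"grip":0.255},
  {"x":-0.004,"y":0,"z":0,"wx":0,"wy":0,"wz":0,"grip":0.255},
  {"x":-0.004,"y":0,"z":0,"wx":0,"wy":0,"wz":0,"grip":0.255},
  {"x":-0.004,"y":0,"z":0,"wx":0,"wy":0,"wz":0,"grip":0.255},
  {"x":-0.004,"y":0,"z":0,"wx":0,"wy":0,"wz":0,"grip":0.255},
  {"x":-0.004,"y":0,"z":0,"wx":0,"wy":0,"wz":0,"grip":0.255},
  {"x":-0.004,"y":0,"z":0,"wx":0,"wy":0,"wz":0,"grip":0.255},
  {"x":-0.004,"y":0,"z":0,"wx":0,"wy":0,"wz":0,"grip":0.255},
  {"x":-0.004,"y":0,"z":0,"wx":0,"wy":0,"wz":0,"grip":0.255},
  {"x":-0.004,"y":0,"z":-0.0003,"wx":0,"wy":0,"wz":0,"grip":0.255},
])

```text
clock: 13.18
eef_pos: [515.7, -28.7, -24.8]
eef_rot: [3.142, -0.0, -2.948]
wrist_force: [-0.6, 0.3, 0.7]
finger_gap: 24.0
```

```bash
python3 look.py p5 wrist,scene
```

```text
13.225 [516.10099075 -28.67173409 -24.74004501] [-88.97242191 -57.59966626] [0.64923635 0.80112606 0.15159565] 24.038697885925767
```

View pics/p5_wrist.png

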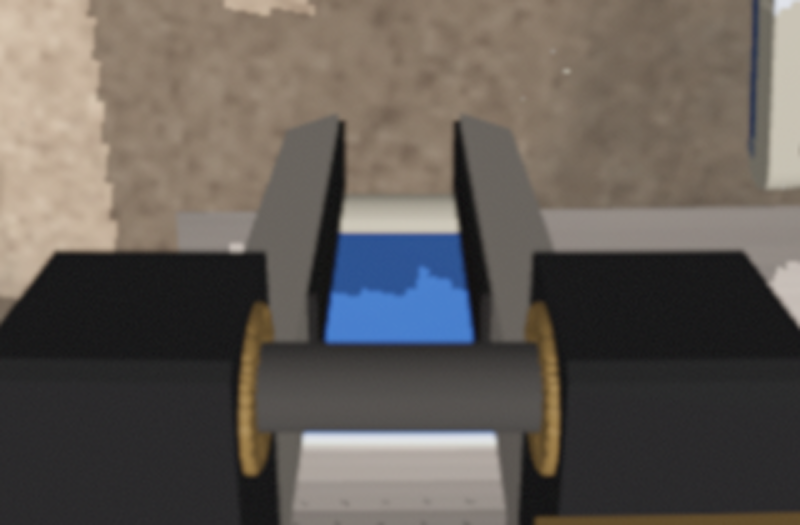

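View pics/p5_scene.png

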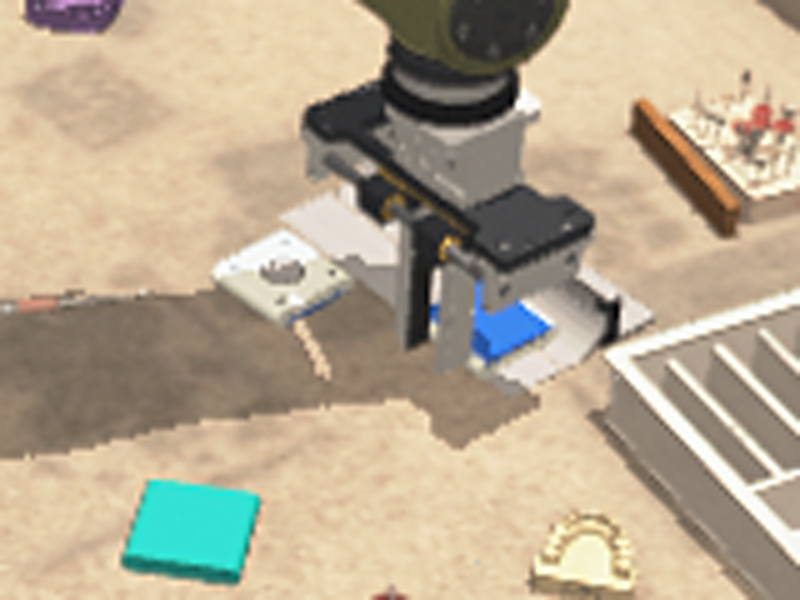

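Emit:
play_rows([
  {"x":-0.003,"y":0,"z":-0.0001,"wx":0,"wy":0,"wz":0,"grip":0.255},
  {"x":-0.003,"y":0,"z":-0.0001,"wx":0,"wy":0,"wz":0,"grip":0.255},
  {"x":-0.003,"y":0,"z":-0.0001,"wx":0,"wy":0,"wz":0,"grip":0.255},
  {"x":-0.003,"y":0,"z":-0.0001,"wx":0,"wy":0,"wz":0,"grip":0.255},
  {"x":-0.003,"y":0,"z":-0.0001,"wx":0,"wy":0,"wz":0,"grip":0.255},
  {"x":-0.003,"y":0,"z":-0.0001,"wx":0,"wy":0,"wz":0,"grip":0.255},
  {"x":-0.003,"y":0,"z":-0.0001,"wx":0,"wy":0,"wz":0,"grip":0.255},
  {"x":-0.003,"y":0,"z":-0.0001,"wx":0,"wy":0,"wz":0,"grip":0.255},
  {"x":-0.003,"y":0,"z":-0.0001,"wx":0,"wy":0,"wz":0,"grip":0.255},
  {"x":-0.003,"y":0,"z":-0.0001,"wx":0,"wy":0,"wz":0,"grip":0.255},
  {"x":-0.003,"y":0,"z":-0.0001,"wx":0,"wy":0,"wz":0,"grip":0.255},
  {"x":-0.003,"y":0,"z":-0.0001,"wx":0,"wy":0,"wz":0,"grip":0.255},
])

```text
clock: 14.78
eef_pos: [551.0, -21.8, -23.6]
eef_rot: [-3.142, 0.0, -2.947]
wrist_force: [-0.3, 0.4, -0.4]
finger_gap: 24.0
```

```bash
python3 look.py p6 wrist,scene
```

```text
14.825 [551.32638867 -21.74998503 -23.55283488] [-53.07340706 -57.59870476] [-0.94323309 -0.24491511 -0.48364634] 24.11156084567346
```

View pics/p6_wrist.png

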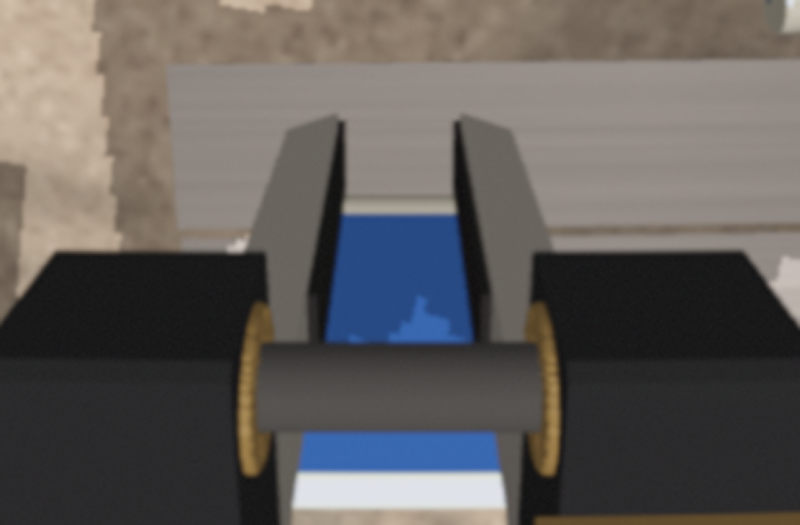

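View pics/p6_scene.png

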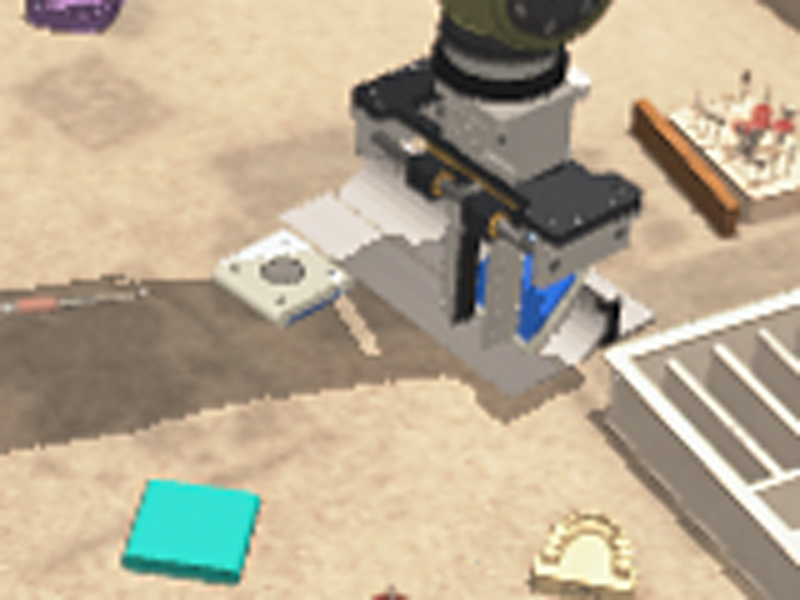

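The plate has tipped up, with its far edge at wrist crop (400,490), and the heel line shows at crop row 230. I'll use that line to check the wall distance.

Run:
```python
from h import *
import pickle
S=np.array([592.3,45]);a=.194;R=np.array([[np.cos(a),np.sin(a)],[-np.sin(a),np.cos(a)]])
o=pickle.load(open("p6.pkl","rb"));s,im,d=o["wrist"]
for cx,cy,z in [(190,232,2),(220,234,2),(600,230,2),(780,227,2),(180,66,0),(790,60,0)]:
    w=world("wrist",160+cx/2.5-.4,190+cy/2.5-.4,z=z,st=s);print(z,(R@(w[:2]-S)).round(1))
Q=cloud("wrist",d,270,400,310,330,st=s)
for v in range(270,400,4):
    q=Q[Q[:,4]==v];print(v,np.round(np.median((q[:,:2]-S)@R.T,0),1),np.median(q[:,2]).round(1),end=" | ")
```

```text
2 [ -33.  -105.9]
2 [-32.5 -98.8]
2 [-33.5  -9.2]
2 [-34.   33.7]
0 [ -73.4 -105.9]
0 [-74.8  31.9]
270 [-44.4 -56.4] 8.6 | 274 [-43.3 -56.5] 11.3 | 278 [-41.6 -56.5] 12.7 | 282 [-40.1 -56.5] 14.5 | 286 [-38.6 -56.5] 16.2 | 290 [-37.  -56.5] 17.6 | 294 [-35.4 -56.5] 19.0 | 298 [-33.7 -56.5] 20.4 | 302 [-32.3 -56.5] 22.0 | 306 [-30.8 -56.5] 23.6 | 310 [-29.3 -56.5] 25.0 | 314 [-28.1 -56.5] 26.7 | 318 [-26.6 -56.7] 28.1 | 322 [-25.1 -56.5] 29.5 | 326 [-81.9 -56.7] 113.9 | 330 [-82.3 -56.6] 116.0 | 334 [-82.3 -56.7] 117.5 | 338 [-81.5 -56.5] 117.8 | 342 [-81.3 -56.7] 118.9 | 346 [-80.4 -56.7] 119.2 | 350 [-79.5 -56.7] 119.5 | 354 [-78.8 -56.7] 119.9 | 358 [-77.9 -56.7] 120.0 | 362 [-75.8 -56.7] 118.9 | 366 [-10.1 -56.5] 44.2 | 370 [ -9.  -56.5] 45.6 | 374 [ -7.5 -56.5] 46.7 | 378 [ -6.4 -56.5] 48.1 | 382 [ -4.9 -56.5] 49.0 | 386 [ -3.3 -56.5] 49.9 | 390 [ -0.9 -56.5] 49.9 | 394 [ 51.6 -56. ] -0.8 | 398 [ 55.  -56.4] -0.8 |
```

Emit:
play_rows([
  {"x":-0.003,"y":0,"z":0,"wx":0,"wy":0,"wz":0,"grip":0.255},
  {"x":-0.003,"y":0,"z":0,"wx":0,"wy":0,"wz":0,"grip":0.255},
  {"x":-0.003,"y":0,"z":0,"wx":0,"wy":0,"wz":0,"grip":0.255},
  {"x":-0.003,"y":0,"z":0,"wx":0,"wy":0,"wz":0,"grip":0.255},
  {"x":-0.003,"y":0,"z":0,"wx":0,"wy":0,"wz":0,"grip":0.255},
  {"x":-0.001,"y":0,"z":0,"wx":0,"wy":0,"wz":0,"grip":0.255},
  {"x":0,"y":0,"z":0,"wx":0,"wy":0,"wz":0,"grip":0.255},
])

```text
clock: 15.75
eef_pos: [566.5, -18.8, -23.7]
eef_rot: [-3.142, 0.0, -2.948]
wrist_force: [-0.3, -0.2, -0.5]
finger_gap: 24.2
```

```bash
python3 look.py p7 wrist
python3 - <<'E'
from h import *
import pickle
S=np.array([592.3,45]);a=.194;R=np.array([[np.cos(a),np.sin(a)],[-np.sin(a),np.cos(a)]])
s,im,d=pickle.load(open("p7.pkl","rb"))["wrist"]
Q=cloud("wrist",d,250,400,312,328,st=s)
for v in range(250,400,5):
    q=Q[Q[:,4]==v];print(v,np.round(np.median((q[:,:2]-S)@R.T,0),1),np.median(q[:,2]).round(1),end=" | ")
E
```

```text
15.75 [566.52736573 -18.75155244 -23.66525099] [-37.57953196 -57.58704623] [-0.27043219 -0.19525069 -0.45888049] 24.15196534245097
250 [-37.6 -56.5] 1.3 | 255 [-34.6 -56.5] 1.5 | 260 [-30.4 -56.2] -0.8 | 265 [-27.5 -56.8] -0.2 | 270 [-28.7 -56.5] 8.6 | 275 [-27.2 -56.5] 11.9 | 280 [-25.6 -56.2] 14.6 | 285 [-24.1 -56.5] 17.4 | 290 [-22.6 -56.5] 20.1 | 295 [-21.2 -56.5] 22.8 | 300 [-19.8 -56.5] 25.5 | 305 [-18.2 -56. ] 27.7 | 310 [-17.1 -56.5] 30.6 | 315 [-16.1 -56.5] 33.5 | 320 [-14.8 -56.5] 35.8 | 325 [-13.5 -56.5] 38.0 | 330 [-66.6 -56.7] 116.1 | 335 [-65.9 -56.7] 117.0 | 340 [-65.6 -56.7] 118.4 | 345 [-65.  -56.7] 119.3 | 350 [-63.7 -56.7] 119.4 | 355 [-62.9 -56.7] 120.0 | 360 [-61.2 -56.7] 119.5 | 365 [ -4.7 -56.6] 55.5 | 370 [ -3.5 -56.6] 57.2 | 375 [ -1.6 -56.6] 58.2 | 380 [  0.4 -56.3] 59.0 | 385 [  3.7 -56.6] 58.5 | 390 [ 64.  -56.4] -0.8 | 395 [ 68.1 -56.4] -0.7 |
```

View pics/p7_wrist.png

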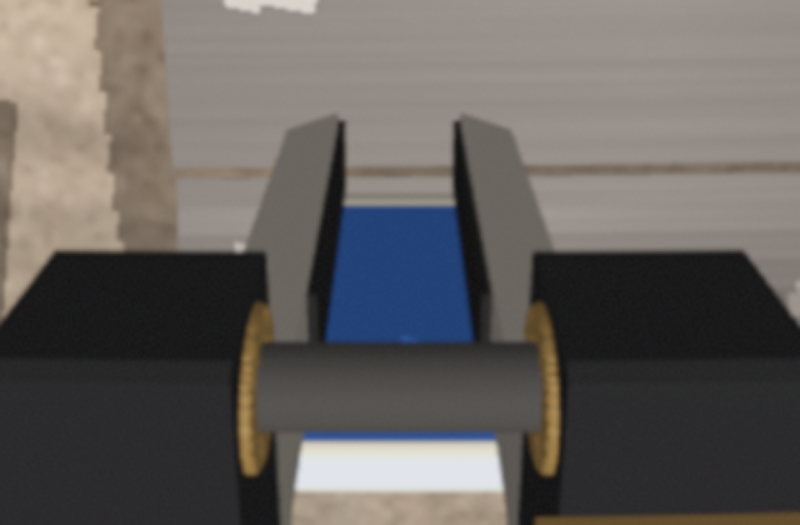

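The plate leans at about 60°, with its foot (crop row 200) past the heel (row 170). I'll retreat straight back and check that it stays.

Emit:
play_rows([
  {"x":0.002,"y":0,"z":0,"wx":0,"wy":0,"wz":0,"grip":0.255},
  {"x":0.003,"y":0,"z":0,"wx":0,"wy":0,"wz":0,"grip":0.255},
  {"x":0.005,"y":0,"z":0,"wx":0,"wy":0,"wz":0,"grip":0.255},
  {"x":0.02,"y":0,"z":-0.003,"wx":0,"wy":0,"wz":0,"grip":0.255},
  {"x":0.03,"y":0,"z":-0.03,"wx":0,"wy":0,"wz":0,"grip":0.255},
  {"x":0.01,"y":0,"z":-0.05,"wx":0,"wy":0,"wz":0,"grip":0.255},
  {"x":0.0,"y":0,"z":-0.05,"wx":0,"wy":0,"wz":0,"grip":0.255},
  {"x":0,"y":0,"z":0,"wx":0,"wy":0,"wz":0,"grip":0.255},
])

```text
clock: 16.8
eef_pos: [499.3, -32.6, 112.9]
eef_rot: [-3.139, 0.006, -2.948]
wrist_force: [-0.0, 0.1, -0.6]
finger_gap: 23.8
```

```bash
python3 look.py p8 wrist,scene
python3 - <<'E'
from h import *
import pickle
S=np.array([592.3,45]);a=.194;R=np.array([[np.cos(a),np.sin(a)],[-np.sin(a),np.cos(a)]])
s,im,d=pickle.load(open("p8.pkl","rb"))["wrist"]
cv2.imwrite("pics/p8f.png",im[:,:,::-1])
hsv=cv2.cvtColor(im,cv2.COLOR_RGB2HSV); m=((hsv[...,0]>105)&(hsv[...,0]<128)&(hsv[...,1]>120))
Q=cloud("wrist",d,200,400,200,440,st=s);k=m[Q[:,4].astype(int),Q[:,3].astype(int)];B=Q[k];L=np.c_[(B[:,:2]-S)@R.T,B[:,2]]
L=L[L[:,0]>-50]
print(len(L),L.min(0),L.max(0)); A=np.c_[L[:,0],L[:,1],np.ones(len(L))];c=np.linalg.lstsq(A,L[:,2],rcond=None)[0];print(c,np.degrees(np.arctan(c[0])))
E
```

```text
16.85 [498.18146251 -32.3687836  110.48856629] [-107.26853388  -57.77273936] [ 0.57207297 -0.06864751 -1.4461668 ] 24.196940923326768
2377 [-34.9093144  -81.89209682   8.90125176] [ -5.17717798 -32.05414107  51.63536686]
[1.40756137e+00 1.27330885e-02 5.87759641e+01] 54.60816342528403
```

View pics/p8f.png

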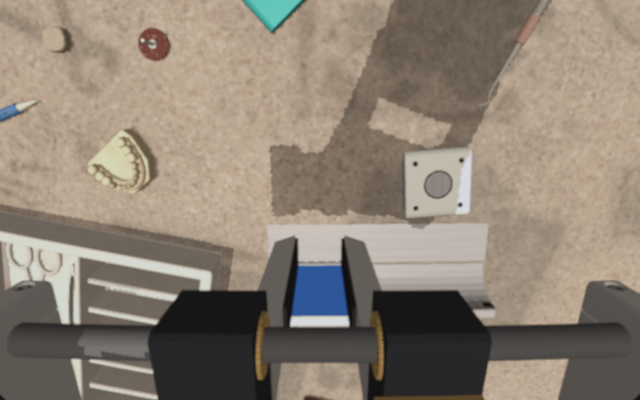

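View pics/p8_scene.png

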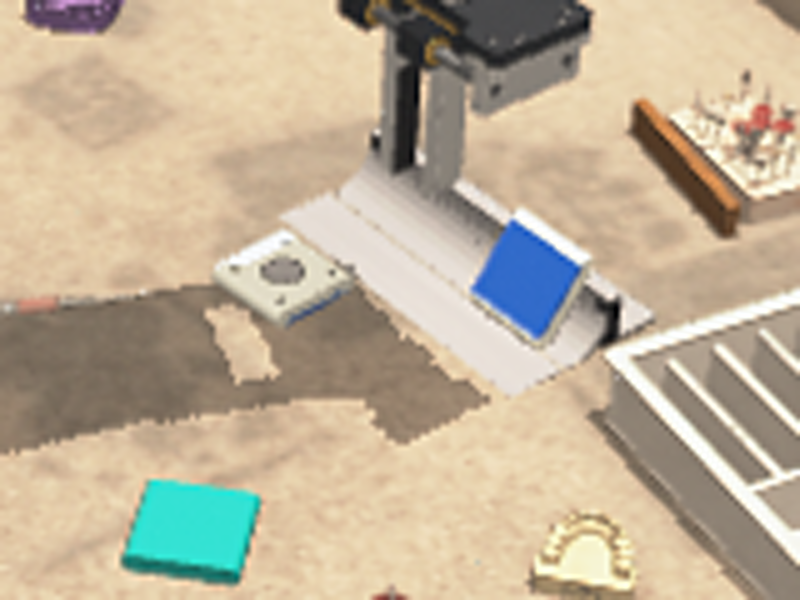

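The plate leans stably at 54.6°, as the scene view shows at crop (530,280), and the disc-up plate is untouched. Next I'll go over and behind the wall.

Emit:
play_rows([
  {"x":-0.02,"y":0,"z":0,"wx":0,"wy":0,"wz":0,"grip":0.255},
  {"x":-0.035,"y":0,"z":0,"wx":0,"wy":0,"wz":0,"grip":0.255},
  {"x":-0.035,"y":0,"z":0,"wx":0,"wy":0,"wz":0,"grip":0.255},
  {"x":-0.03,"y":0,"z":0,"wx":0,"wy":0,"wz":0,"grip":0.255},
  {"x":-0.018,"y":0,"z":0,"wx":0,"wy":0,"wz":0,"grip":0.255},
  {"x":0,"y":0,"z":0,"wx":0,"wy":0,"wz":0,"grip":0.255},
  {"x":0,"y":0,"z":0.025,"wx":0,"wy":0,"wz":0,"grip":0.255},
  {"x":0,"y":0,"z":0.025,"wx":0,"wy":0,"wz":0,"grip":0.255},
  {"x":0,"y":0,"z":0.02,"wx":0,"wy":0,"wz":0,"grip":0.255},
  {"x":0,"y":0,"z":0.01,"wx":0,"wy":0,"wz":0,"grip":0.255},
  {"x":0,"y":0,"z":0,"wx":0,"wy":0,"wz":0,"grip":0.255},
])

```text
clock: 18.27
eef_pos: [632.8, -5.7, 28.9]
eef_rot: [3.141, -0.001, -2.948]
wrist_force: [0.2, 0.7, 1.0]
finger_gap: 23.7
```

```bash
python3 look.py p9 wrist,scene
python3 - <<'E'
import pickle,cv2
s,im,d=pickle.load(open("p9.pkl","rb"))["wrist"]
cv2.imwrite("pics/p9f.png",im[:,:,::-1])
E
```

```text
18.325 [633.30434913  -5.6872358   29.7145498 ] [ 30.46338776 -57.64143064] [-0.49088347 -0.47904392  0.22399569] 23.95488158726275
```

View pics/p9f.png

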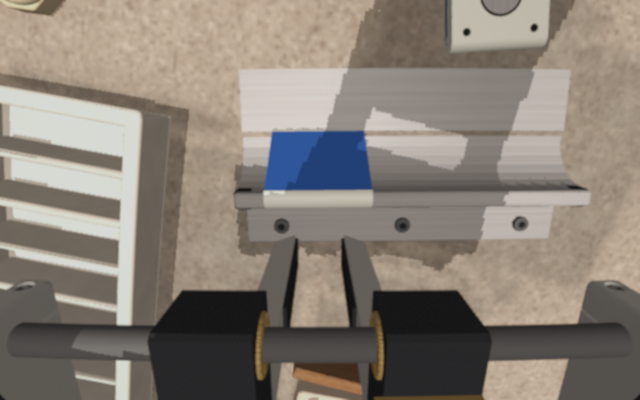

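View pics/p9_scene.png

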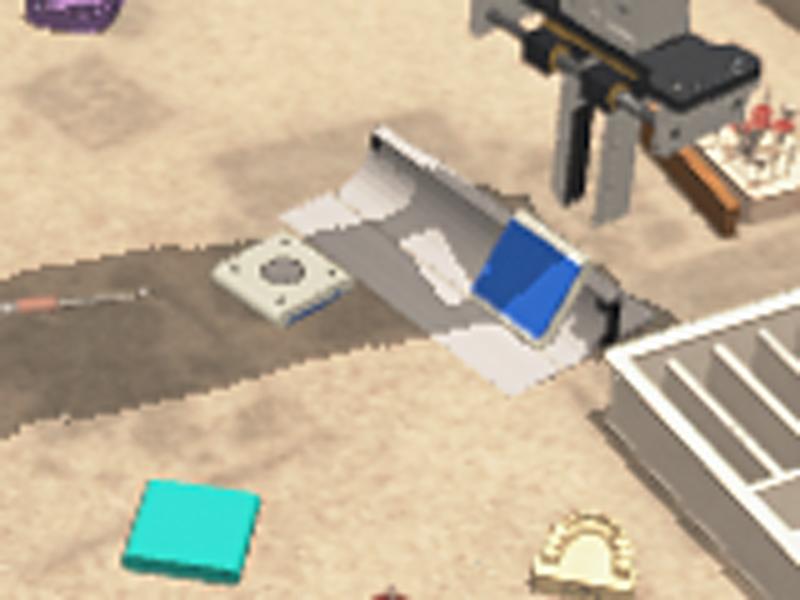

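The fingers are behind the leaning plate and centred on it, with the plate's upper edge at (318,198). I'll lower to just above the wall top and pull back slowly.

Emit:
play_rows([
  {"x":0,"y":0,"z":0.01,"wx":0,"wy":0,"wz":0,"grip":0.255},
  {"x":0,"y":0,"z":0.0055,"wx":0,"wy":0,"wz":0,"grip":0.255},
  {"x":0,"y":0,"z":0,"wx":0,"wy":0,"wz":0,"grip":0.255},
  {"x":0.005,"y":0,"z":0,"wx":0,"wy":0,"wz":0,"grip":0.255},
  {"x":0.005,"y":0,"z":0,"wx":0,"wy":0,"wz":0,"grip":0.255},
  {"x":0.003,"y":0,"z":0,"wx":0,"wy":0,"wz":0,"grip":0.255},
  {"x":0.003,"y":0,"z":0,"wx":0,"wy":0,"wz":0,"grip":0.255},
  {"x":0.003,"y":0,"z":0,"wx":0,"wy":0,"wz":0,"grip":0.255},
  {"x":0.003,"y":0,"z":0,"wx":0,"wy":0,"wz":0,"grip":0.255},
  {"x":0.003,"y":0,"z":0,"wx":0,"wy":0,"wz":0,"grip":0.255},
])

```text
clock: 19.62
eef_pos: [608.4, -10.5, 13.8]
eef_rot: [3.142, -0.0, -2.948]
wrist_force: [-1.1, -0.3, 0.8]
finger_gap: 23.9
```

```bash
python3 look.py q1 wrist,scene
python3 - <<'E'
import pickle,cv2
s,im,d=pickle.load(open("q1.pkl","rb"))["wrist"]
cv2.imwrite("pics/q1f.png",im[:,:,::-1])
E
```

```text
19.675 [608.14925112 -10.55909063  13.75624583] [  4.84095317 -57.57235869] [-0.66404432  0.13837051 -0.40218273] 23.795119717272126
```

View pics/q1f.png

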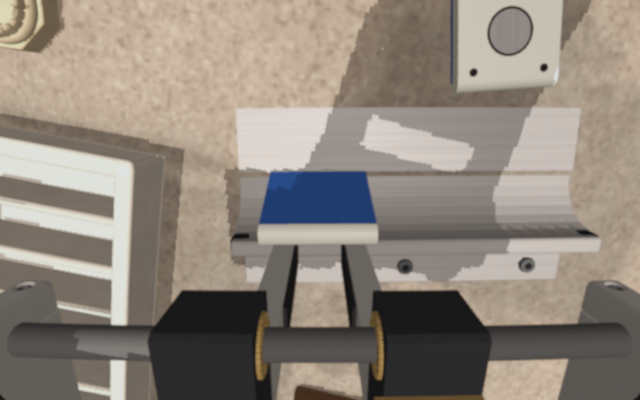

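View pics/q1_scene.png

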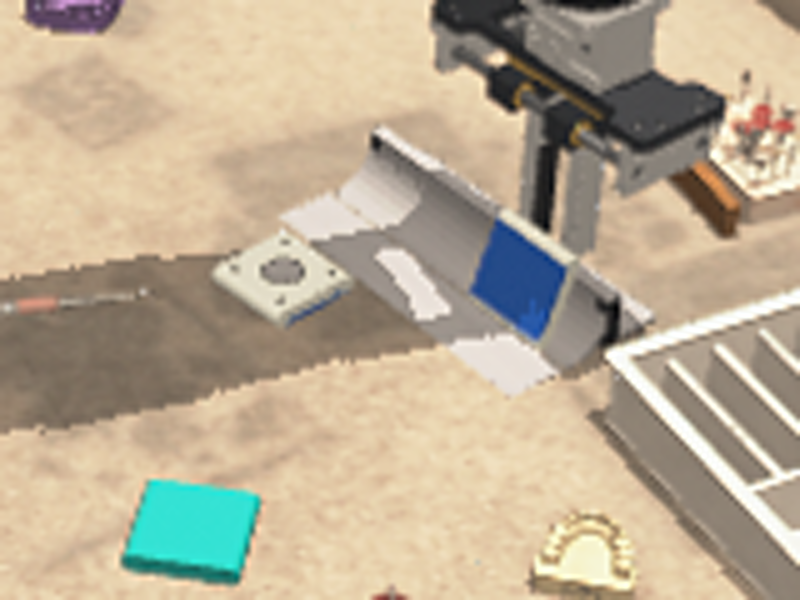

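The plate is rotating up with its foot held at the heel (scene crop (520,275)). I'll continue past vertical.

Emit:
play_rows([
  {"x":0.003,"y":0,"z":0,"wx":0,"wy":0,"wz":0,"grip":0.255},
  {"x":0.003,"y":0,"z":0,"wx":0,"wy":0,"wz":0,"grip":0.255},
  {"x":0.003,"y":0,"z":0,"wx":0,"wy":0,"wz":0,"grip":0.255},
  {"x":0.003,"y":0,"z":0,"wx":0,"wy":0,"wz":0,"grip":0.255},
  {"x":0.003,"y":0,"z":0,"wx":0,"wy":0,"wz":0,"grip":0.255},
  {"x":0.003,"y":0,"z":0,"wx":0,"wy":0,"wz":0,"grip":0.255},
  {"x":0.003,"y":0,"z":0,"wx":0,"wy":0,"wz":0,"grip":0.255},
  {"x":0.003,"y":0,"z":0,"wx":0,"wy":0,"wz":0,"grip":0.255},
  {"x":0.003,"y":0,"z":0,"wx":0,"wy":0,"wz":0,"grip":0.255},
  {"x":0.003,"y":0,"z":0,"wx":0,"wy":0,"wz":0,"grip":0.255},
  {"x":0,"y":0,"z":0,"wx":0,"wy":0,"wz":0,"grip":0.255},
])

```text
clock: 21.1
eef_pos: [579.0, -16.3, 13.9]
eef_rot: [3.142, -0.0, -2.948]
wrist_force: [0.6, 0.4, -0.4]
finger_gap: 23.9
```

```bash
python3 look.py q2 wrist,scene
python3 - <<'E'
import pickle,cv2
s,im,d=pickle.load(open("q2.pkl","rb"))["wrist"]
cv2.imwrite("pics/q2f.png",im[:,:,::-1])
E
```

```text
21.15 [579.21355184 -16.27984929  13.9360696 ] [-24.65481844 -57.60742124] [0.67068705 0.22223206 0.18801602] 24.070229047222906
```

View pics/q2f.png

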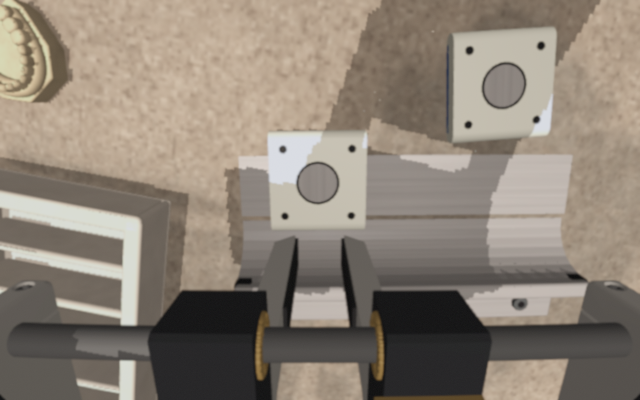

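View pics/q2_scene.png

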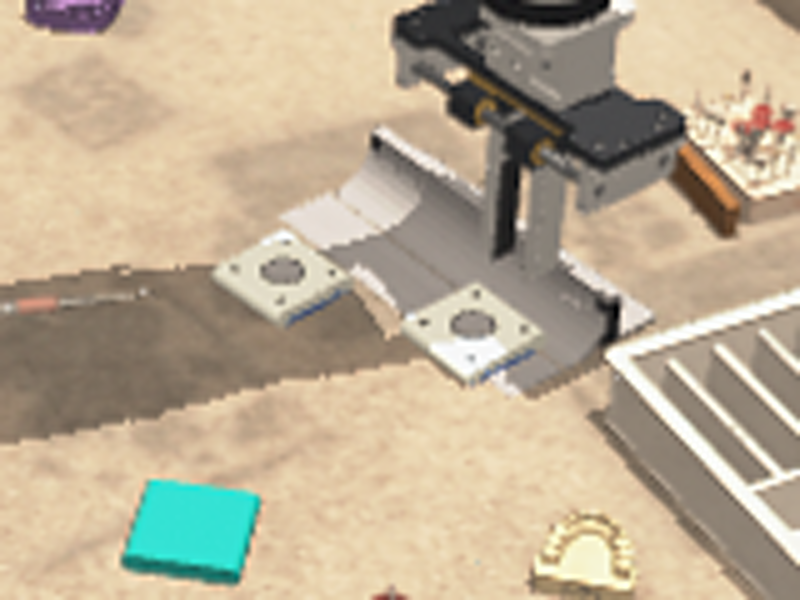

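The plate has fallen onto its blue face, disc up, at wrist pixel (317,182). I'll raise the gripper clear and verify.

Emit:
play_rows([
  {"x":0,"y":0,"z":-0.02,"wx":0,"wy":0,"wz":0,"grip":0.255},
  {"x":0,"y":0,"z":-0.03,"wx":0,"wy":0,"wz":0,"grip":0.255},
  {"x":0,"y":0,"z":-0.03,"wx":0,"wy":0,"wz":0,"grip":0.255},
  {"x":0,"y":0,"z":-0.02,"wx":0,"wy":0,"wz":0,"grip":0.255},
  {"x":0,"y":0,"z":0,"wx":0,"wy":0,"wz":0,"grip":0.255},
  {"x":0,"y":0,"z":0,"wx":0,"wy":0,"wz":0,"grip":0.255},
  {"x":0,"y":0,"z":0,"wx":0,"wy":0,"wz":0,"grip":0.255},
])

```text
clock: 22.08
eef_pos: [578.8, -16.2, 112.7]
eef_rot: [3.141, -0.002, -2.948]
wrist_force: [1.2, -0.4, 0.2]
finger_gap: 24.0
```

```bash
python3 look.py q3 wrist,scene
python3 - <<'E'
from h import *
import pickle
o=pickle.load(open("q3.pkl","rb"))
s,im,d=o["wrist"]
cv2.imwrite("pics/q3f.png",im[:,:,::-1])
a=np.load("scene0.npz")["im"].astype(int);b=o["scene"][1].astype(int)
def det(im):
    hsv=cv2.cvtColor(im.astype(np.uint8),cv2.COLOR_RGB2HSV); m=(hsv[...,0]>80)&(hsv[...,0]<95)&(hsv[...,1]>120);v,u=np.nonzero(m);return u.mean(),v.mean(),len(u)
print("turq",det(a),det(b))
S=np.array([592.3,45]);t=.194;R=np.array([[np.cos(t),np.sin(t)],[-np.sin(t),np.cos(t)]])
Q=cloud("wrist",d,60,300,230,420,st=s);L=np.c_[(Q[:,:2]-S)@R.T,Q[:,2]]
L=L[(L[:,2]>7)&(L[:,2]<20)&(L[:,1]>-95)&(L[:,1]<-20)&(L[:,0]<-36)];c=np.linalg.lstsq(np.c_[L[:,:2],np.ones(len(L))],L[:,2],rcond=None)[0]
print("turn plate",L.mean(0),L.min(0),L.max(0),"slope",c[:2])
E
```

```text
22.125 [578.85143421 -16.21612596 112.89593737] [-24.99785816 -57.47508231] [ 0.15669433  0.32779135 -0.46768904] 23.954659726542832
turq (np.float64(305.7604651162791), np.float64(270.1186046511628), 430) (np.float64(305.7604651162791), np.float64(270.1186046511628), 430)
turn plate [-63.84796806 -57.40167123  12.37440388] [-90.78110074 -87.71812687   7.00704155] [-36.04652079 -27.21673874  15.97585022] slope [0.05241083 0.00125554]
```

View pics/q3f.png

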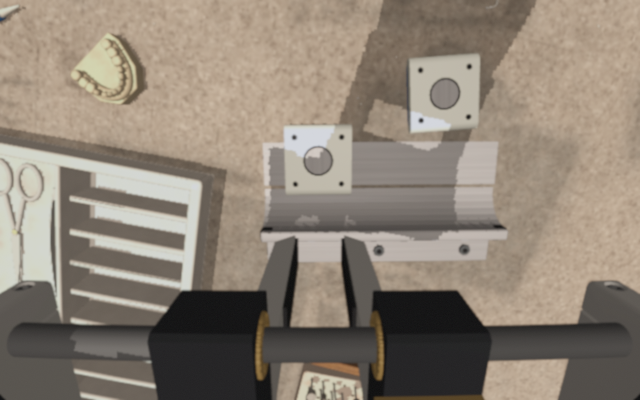

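View pics/q3_scene.png

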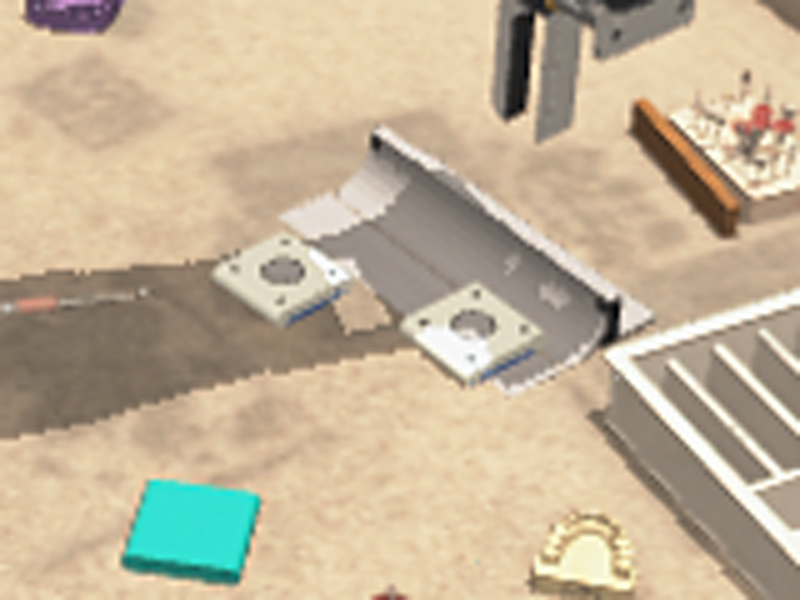

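The plate lies flat on the apron with its disc up, at (318,160) in the wrist view. The disc-up plate, the turquoise decoy and the cast are where they were.

```bash
python3 -c "
from cell import manip
print(manip.sign_off())"
```

```text
the job is handed in; nothing more can be done
None
```

The blue-up plate is turned: it lies flat on its blue face, steel disc up, in front of the wall. I handed the job in at about 22 s. I pushed it square into the stop with two fingertips until it leaned by itself at about 55°. Then I pulled its upper edge back from just above the wall top until it fell over; it was never pinched or lifted.

**Last checks:**
- **Plate:** its centre is about 60 mm in front of the wall. It tilts by 3°, which is the slope of the apron it rests on.
- **Surroundings:** the ready plate, cast and tray looked unmoved in the pictures, and the turquoise plate measured as unmoved. The jar, case and wheels were not measured at the end.
- **Gripper:** it was raised clear of everything, with forces near zero.

**What disagreed:** the real fingertips sit about 28 mm behind the stated TCP. My first push therefore passed over the plate without touching it. I found the true tip height by pressing the fingertips on the empty bench, which peaked at about 38 N, and redid the push 3 mm above the bench.

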